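Hang the clamp plate on the angle-drilling jig and thread its hinge pin

ROBOT

A 7-joint arm with a two-finger parallel gripper is mounted at the origin on the work surface. World frame = base frame: x ahead of the robot, y to its left, z up, the work surface at z = 0. Lengths are in m, angles in rad, forces in N, time in s.
With the tool pointing down it reaches from about 0.425 to 0.875 m from the base axis. Payload 8.4 kg.
Tool frame: the origin (TCP) lies midway between the tips of the shut fingers; the grasp point (between the pads) lies 19 mm behind it; z points along the fingers, y is the direction in which the jaws open and shut (so a half turn about z gives the same grasp; the last joint's range is limited). The gripper opens to 87 mm and grips with 3 to 60 N. Pads are 19 mm wide; open, the fingers measure 117 mm over their backs; the gripper's body (75 mm by 190 mm) begins 51 mm behind the grasp point.
Start: joints at [1.101, 0.333, 0.04, 1.465, -0.013, 1.343, -0.059], TCP at [0.236, -0.606, 0.223] pointing down, gripper open.
Joint ranges: [-2.58, 2.58], [-0.38, 2.09], [-1.3, 1.39], [0.25, 2.4], [-1.5, 4.64], [0.08, 2.09], [-2.65, 2.65]. Speed limits (rad/s): [2.22, 2.22, 2.79, 2.79, 3.14, 3.14, 3.14].

INTERFACE

Orientations are given as [roll, pitch, yaw] about the fixed x, y, z axes, in that order (R = Rz(yaw) Ry(pitch) Rx(roll)).
In Python, from rig import arm gives the robot as it stands.
- The arm moves only by the tool arm_command, never from a script. Its argument "rows" is a list that holds one entry, the list of rows, each a list of 5 numbers: the closure, from -1 (fully open) to 1 (shut), then the shift along the tool's x, y, z in m, then the turn about the tool's z in rad. In form: [[[gripper, tx, ty, tz, twist], ...]]. A call has 1 to 20 rows; each row is the pose to reach, as a shift and turn from the pose commanded when the call began, along the tool's axes at that moment; what a row does not reach only later rows make up. A row lasts 1/10 s, in which the tool goes at most 50 mm and 8.59 degrees, less where a joint would pass 70% of its speed; a pose out of reach is approached as far as the arm can. A call with a gripper value outside its range is refused whole. The fingers move at their own pace and stop on an object; "squeeze" is the grip in N (left out, the last holds). Time passes only in rows, so rows that repeat a pose let the fingers close. It gives the time, the measured TCP pose, the force and the opening at its end, in the units of the state.
- arm.read_state(): the state, without advancing time (a new reading comes with each control period).
- arm.camera(name): name is "side" or "top" or "wrist"; returns a dict with "color" (420x560x3 uint8, red, green, blue), "z_map" (420x560 float32, m along the optical axis (not along the pixel's ray), 0 where there is no reading), "fx", "fy", "cx", "cy" (pixels), "k1" (the pictures are not rectified: a ray, as slopes to the right and down, at radius r is drawn at 1 + k1 r^2 times it, then the intrinsics apply), "xyz" and "rotation" of the camera in the world. Camera axes: x right, y down, z forward; pixel columns grow to the right and rows downward; lengths in m; the calibration is good to about 2 mm. A picture is of the moment at which its call begins.
- arm.sign_off(): hands the job in, once; it reports no verdict.
Trained networks look in a picture, given as the dict that the camera call returned (one of the last four; its "shot" number tells which), for a name from the list of things; names that differ only in an ending like _2 or _b are one class to them, and where a whole thing is asked for, a point or a joint stands for the part that bears it (a point fixed in the world has none). Each returns a list of dicts, best first, with "score" (0 to 1); they miss things now and then, are a little off and sometimes report something else, mostly with a low value. They report only what shows in the picture. A call takes as long as a camera call.
- arm.boxes_of(picture, thing): "rect" ([left, top, right, bottom] in pixels, round what is visible of it).
- arm.trace(picture, thing): "mask" (420x560 bool, what is visible of it) and "rect" ([left, top, right, bottom] in pixels, round what is visible of it).
- arm.mark_of(picture, thing): "xy" ([column, row] in pixels: a listed point, or the origin of a listed thing).
The state is a dict: "time": time; "joints": joint angles; "qvel": joint speeds; "tau": joint torques, N m; "position": TCP position; "tool_rot": TCP orientation; "ft_force": force on the tool from outside, world axes, zero at the start; "ft_torque": the same for the moment, N m; "opening": opening from 0.0 (shut) to 1.0 (fully open).
Only numpy, scipy, OpenCV 4.12 (cv2) and the standard library are available. Lean on these libraries where they do the work, as an engineer would, in place of code of your own. Each camera call takes 0.05 s, during which the arm holds its last target.

TASK

Put the clamp plate back on the tilted drilling jig: lower it over both guide posts so that it lies flat on the leg blank with its two knuckles between the jig's three. Then thread the hinge pin from the upper end through all five knuckles, feeling for the jig's floating middle one, which stands out of line, until its collar is home against the top one, and let go; guide it gently, without forcing it. Leave the other things on the bench where they are.

Things in the scene. Friction and masses are not known exactly. Their poses are not given: they have to be found in the camera images.
- jig: The jig's plywood base board, 200 x 240 x 18 mm (x, y, z), standing firm on the bench; origin under its middle, y towards the raised end of the bed, which hinges 95 mm before the middle, 40 mm above the bench.
- bore_top (a point): Mouth of the hinge bore: centre of the hole in the upper face of the jig's top knuckle. Axes are the tilted bed's: y up the slope along the bore, x across, z square to the bed. The jig's three aluminium knuckles are 26 mm wide (x), 22 mm long (y), 54 mm high above the bed, bored 14 mm, with middles at y = -11, -67 and -123 mm from here. The bore lies 41 mm above the bed, which ends at y = +10 mm.
- bore_low (a point): Lower end of the hinge bore, same axes: outer face of the jig's bottom knuckle, 134 mm down the slope from bore_top. The jig's middle knuckle is a floating one: it slides across the bed (x), 5 mm either way, with 1.5 N friction, and starts 4.2 to 4.8 mm off the bore's line towards +x (not reported): a straight pin catches on its face; leaned that way, it enters and draws it into line. The top and bottom knuckles are fixed.
- seat (a point): Where plate_grip lies when the plate is seated; axes are the tilted bed's. It is above the wooden leg blank fixed in the jig (50 mm wide in x, 158 mm long; its top is 50 mm below this point, 28 mm above the bed). The bore lies at x = +60, z = -37 mm from here; tops of the jig's knuckles and of the guide posts are at z = -24 mm.
- post_up (a point): Top of the upper of two steel guide posts, 12 mm thick, square to the bed, 54 mm high, tapered to 5 mm over the last 12 mm; at x = -46, y = +42 mm from seat. The other post, alike, is 84 mm further down the slope. Axes are the bed's.
- bed (a joint): Tilt of the jig's bed in rad, 0 level; clamped stiff at 0.40 to 0.66 (23 to 38 degrees). The jig stands firm on the bench, base 200 x 240 mm; a steel quadrant stands at each side of the bed, 92 mm from its middle, up to 155 mm above the bench.
- plate_grip (a point): Middle of the clamp plate's upright hardwood grip: 30 mm wide in x, 40 mm in y, from 38 mm below to 22 mm above this point, which lies 50 mm above the plate's underside. z up, x towards the knuckle side, the same as the bed's axes when seated. The plate starts lying flat on the bench.
- plate: The clamp plate; origin on its underside, below the grip. Plywood 12 mm thick, x -65 to +41, y +-60 mm, with 14.5 mm holes for the posts at x = -46, y = +-42 and a window at y = -40. Two aluminium knuckles at x = 41 to 74, y = +-28, each 22 mm long, 26 mm high, bored 14 mm along y at x = 60, z = 13; seated, each has 6 mm to spare on both sides between the jig's knuckles. 0.25 to 0.45 kg.
- pin_knob (a point): Middle of the hinge pin's turned wooden knob (30 mm diameter, 49 mm long; in front of it a steel collar, 25 mm diameter, 3 mm). Axis y runs along the pin from tip to knob; how x and z stand about the pin does not matter. The pin is 202 mm long with a 12 mm steel shaft and starts lying level in the cradle.
- pin: The hinge pin, the same point and axes as pin_knob. 0.13 to 0.21 kg, centre of mass about 80 mm from the knob's middle towards the tip.
- pin_collar (a point): Front face of the pin's collar, 26 mm from pin_knob towards the tip; when home it lies against the top knuckle, at bore_top.
- pin_tip (a point): Tip of the pin, 176 mm from pin_knob; the shaft tapers from 12 to 9.6 mm over its last 5 mm. When home it stands 16 mm out of bore_low.
- cradle: Fixed wooden V-block cradle, 62 x 90 mm (x, y), about 65 mm high; the pin lies in its groove along y, 50 mm above the bench, its knob beyond the cradle's +y end. Origin under its middle.
- glue: Bystander, to be left alone (do not shift it by more than a few cm): yellow glue bottle, upright, 60 mm diameter, 170 mm high; origin under its middle.
- jar: Bystander, to be left alone (do not shift it by more than a few cm): screw jar with steel cap, upright, 66 mm diameter, 85 mm high; origin under its middle.
- tape: Bystander, to be left alone (do not shift it by more than a few cm): roll of tape lying flat, 110 mm outside diameter, 25 mm high; origin under its middle.
- offcut1: Bystander, to be left alone (do not shift it by more than a few cm): wood offcut, 60 x 100 x 25 mm (x, y, z); origin under its middle.
- offcut2: Bystander, to be left alone (do not shift it by more than a few cm): wood offcut, 90 x 50 x 38 mm (x, y, z); origin under its middle.
- dowel: Bystander, to be left alone (do not shift it by more than a few cm): plain wooden dowel without knob, 12 mm diameter, 190 mm long along its y; not the hinge pin; origin under its middle.
- hammer: Bystander, to be left alone (do not shift it by more than a few cm): hammer lying along its x axis, 260 mm long, 26 mm high, head 90 mm across at its +x end; origin under its middle.
- screwdriver: Bystander, to be left alone (do not shift it by more than a few cm): screwdriver lying along its x axis, 200 mm long, 26 mm thick; origin under its middle.

How it is judged:
On the way, in this order (a step that is already met when the one before it is completed fails the run):
1. the clamp plate lies flat on the blank, over both posts, before the pin goes in (distance between plate_grip and seat below 0.006 m and angle between the z axis of plate_grip and the z axis of seat, either way round below 0.05 rad and angle between the y axis of plate_grip and the y axis of seat, either way round below 0.06 rad and z of plate_grip in the frame of seat between -0.004 and 0.0035 m and distance between pin_tip and bore_low above 0.12 m), for 0.2 s.
2. the pin's tip has gone through the upper plate knuckle with the plate seated (distance between plate_grip and seat below 0.006 m and angle between the z axis of plate_grip and the z axis of seat, either way round below 0.05 rad and angle between the y axis of plate_grip and the y axis of seat, either way round below 0.06 rad and z of plate_grip in the frame of seat between -0.004 and 0.0035 m and distance between pin_tip and bore_low below 0.08 m and angle between the y axis of pin_knob and the y axis of bore_top, either way round below 0.06 rad), for 0.05 s.
At the end, for the whole second after the job is handed in: The plate lies flat on the blank over both posts (grip within 6 mm of seat, raised under 3.5 mm, aligned within 0.05 rad) and the pin runs through all five knuckles, collar within 5 mm of the top knuckle's bore mouth; both at rest and released (distance between plate_grip and seat below 0.006 m and angle between the z axis of plate_grip and the z axis of seat, either way round below 0.05 rad and angle between the y axis of plate_grip and the y axis of seat, either way round below 0.06 rad and z of plate_grip in the frame of seat between -0.004 and 0.0035 m and distance between pin_collar and bore_top below 0.005 m and angle between the y axis of pin_knob and the y axis of bore_top, either way round below 0.05 rad and distance between pin_tip and bore_low below 0.024 m and linear speed of each of plate, pin below 0.02 m/s and contact force between the fingers and pin below 0.1 N and contact force between the fingers and plate below 0.1 N); the robot touches nothing.
It fails at once if the pin is forced: it presses on the jig with over 50 N (contact force between pin and jig above 50 N).
It fails at once if another thing on the bench is shifted by more than 40 mm (distance of any of glue, jar, tape, offcut1, offcut2, dowel, hammer, screwdriver from where it was at the start of the episode above 0.04 m).
It also fails if it takes over 72 s, if anything falls off the work surface, if the arm or the gripper's body presses on something with over 40 N, if the wrist force passes 120 N, or if a joint passes its speed limit or range.

## Working session

There is one attempt and no reset: what is moved stays moved. The work goes in short steps, Python scripts to look and compute and a tool call to move; the robot and the scene stay as the last step left them, time stands still between calls to the robot, and variables do not carry over. Pictures are saved under pics/ and viewed, and the job is handed in when it is done.

Besides the shell and the picture viewer there is one more tool, called as a command line: name --argument value ..., lists and objects as JSON in quotes. arm_command: Moves the arm, as the interface text tells. Its arguments: {"type":"object","properties":{"rows":{"type":"array","items":{"type":"array","items":{"type":"array","items":{"type":"number"}}}},"squeeze":{"type":"number"}},"required":["rows"]}

```bash
ls -la; mkdir -p pics; cat > h.py <<'E'
from rig import arm
import numpy as np, cv2
from scipy.spatial.transform import Rotation as R
def save(c,n,marks=()):
    im=c["color"][:,:,::-1].copy()
    for (u,v) in marks: cv2.drawMarker(im,(int(u),int(v)),(0,0,255),cv2.MARKER_CROSS,10,1)
    cv2.imwrite(f"pics/{n}.png",im)
def Rm(c):
    r=np.array(c["rotation"],float)
    return r if r.shape==(3,3) else R.from_euler("xyz",r).as_matrix()
def und(c,u,v):
    K=np.array([[c["fx"],0,c["cx"]],[0,c["fy"],c["cy"]],[0,0,1.]])
    p=cv2.undistortPoints(np.array([[[u,v]]],float),K,np.array([c["k1"],0,0,0,0.]))
    return p[0,0]
def px2w(c,u,v,z=None):
    a=und(c,u,v)
    if z is None: z=c["z_map"][int(round(v)),int(round(u))]
    return Rm(c)@np.array([a[0]*z,a[1]*z,z])+np.array(c["xyz"])
def cloud(c,mask=None):
    vv,uu=np.nonzero((c["z_map"]>0)&(mask if mask is not None else True))
    K=np.array([[c["fx"],0,c["cx"]],[0,c["fy"],c["cy"]],[0,0,1.]])
    p=cv2.undistortPoints(np.stack([uu,vv],1)[:,None].astype(float),K,np.array([c["k1"],0,0,0,0.]))[:,0]
    z=c["z_map"][vv,uu]
    return (np.c_[p*z[:,None],z])@Rm(c).T+np.array(c["xyz"]),uu,vv
def w2px(c,P):
    P=np.atleast_2d(P)
    q=(P-np.array(c["xyz"]))@Rm(c)
    s=q[:,:2]/q[:,2:]; r2=(s**2).sum(1,keepdims=True); s=s*(1+c["k1"]*r2)
    return s*[c["fx"],c["fy"]]+[c["cx"],c["cy"]]
def ray(c,u,v):
    a=und(c,u,v); d=Rm(c)@np.array([a[0],a[1],1.]); return np.array(c["xyz"]),d/np.linalg.norm(d)
E
python3 - <<'E'
from h import *
print(arm.read_state())
for n in ["side","top","wrist"]:
    c=arm.camera(n); save(c,n+"0")
    print(n,{k:np.round(c[k],4).tolist() for k in ["fx","fy","cx","cy","k1","xyz","rotation"]},c["shot"])
    if n!="wrist":
        for t in ["jig","bore_top","bore_low","seat","post_up","plate_grip","plate","pin_knob","pin_tip","pin_collar","cradle","bed"]:
            try: r=arm.mark_of(c,t)
            except Exception as e: print(t,e); continue
            print(n,t,[(np.round(x["xy"],1).tolist(),round(float(x["score"]),2)) for x in r[:3]])
E
```

```text
total 12
drwxr-xr-x  3 agent agent 4096 Dec  5 21:19 .
drwxr-xr-x 23 root  root  4096 Dec  5 21:19 ..
drwxr-xr-x  2 agent agent 4096 Dec  5 21:19 pics
{'time': 0.0, 'joints': array([ 1.10081919,  0.33390108,  0.03988364,  1.46629696, -0.0133792 ,
        1.3432715 , -0.05851377]), 'qvel': array([ 8.28300143e-04, -8.33907601e-04,  4.74012256e-04,  1.30063893e-03,
       -1.69098549e-03, -4.01067671e-04, -3.71504658e-05]), 'tau': array([-8.19256438e-04, -6.56352282e+01,  1.33492336e+00, -4.03793907e+01,
       -5.96786616e-02,  4.49117634e-02,  1.63862060e-04]), 'position': array([ 0.23530937, -0.60540619,  0.22165318]), 'tool_rot': array([-3.13998694e+00,  1.32662236e-04,  3.70741323e-01]), 'ft_force': array([-0.83788158,  0.46190141, -0.17192439]), 'ft_torque': array([0.00088696, 0.01036298, 0.00564877]), 'opening': 1.002750218932244}
side {'fx': 452.4867, 'fy': 452.4867, 'cx': 276.4165, 'cy': 211.0939, 'k1': -0.1331, 'xyz': [0.1353, 0.6669, 1.0509], 'rotation': [-2.4411, -0.0143, -2.5449]} 1
side jig [([320.4, 207.6], 0.71), ([317.1, 161.2], 0.19)]
side bore_top [([303.0, 166.6], 0.
[... 851 characters left out ...]
ow [([358.9, 212.0], 0.61)]
top seat [([353.4, 235.7], 0.61)]
top post_up [([335.0, 259.2], 0.68)]
top plate_grip [([131.9, 174.4], 0.71), ([233.7, 238.1], 0.65)]
top plate [([232.6, 239.9], 0.64)]
top pin_knob [([98.6, 230.6], 0.75)]
top pin_tip [([168.0, 227.3], 0.77)]
top pin_collar [([109.4, 231.0], 0.96)]
top cradle [([99.7, 232.7], 0.54), ([178.5, 291.7], 0.42)]
bed it knows: bore_low, bore_top, cradle, dowel, glue, hammer, jar, jig, offcut, pin, pin_collar, pin_knob, pin_tip, plate, plate_grip, post_up, screwdriver, seat, tape
wrist {'fx': 302.7079, 'fy': 302.7079, 'cx': 280.6177, 'cy': 209.3676, 'k1': -0.0428, 'xyz': [0.2995, -0.5813, 0.3844], 'rotation': [2.8853, 0.0004, -1.2002]} 3
```

View pics/side0.png

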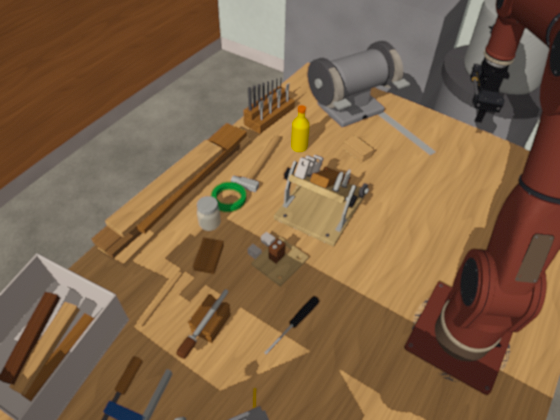

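View pics/top0.png

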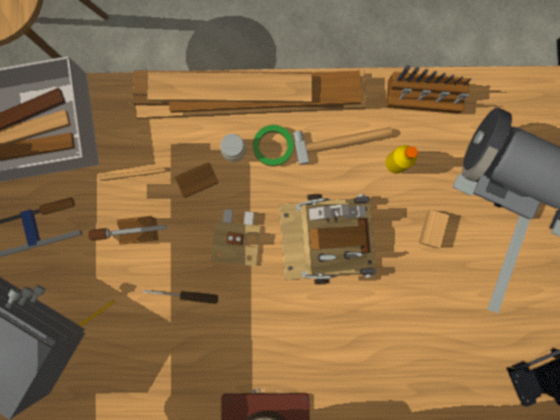

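```bash
cat >> h.py <<'E'
def mv(p=None,d=None,yaw=None):
    """tool shift to reach world TCP p (or delta d), twist for yaw of tool x"""
    s=arm.read_state(); T=R.from_euler("xyz",s["tool_rot"]).as_matrix()
    dd=np.array(p)-s["position"] if p is not None else np.array(d)
    t=T.T@dd
    tw=0 if yaw is None else -(yaw-s["tool_rot"][2])
    print("shift",np.round(t,4).tolist(),"twist",round(float((tw+np.pi)%(2*np.pi)-np.pi),4))
E
python3 - <<'E'
from h import *
cs={n:arm.camera(n) for n in ["side","top"]}
for t in ["bore_top","bore_low","seat","post_up","plate_grip","pin_knob","pin_tip","pin_collar","glue","jar"]:
    rr=[]
    for n,c in cs.items():
        r=arm.mark_of(c,t)
        for m in r[:2]:
            if m["score"]>.5:
                rr.append((n,m["xy"],ray(c,*m["xy"])))
                print(t,n,np.round(m["xy"],0).tolist(),"depthpt",np.round(px2w(c,*m["xy"]),3).tolist())
    for a in rr:
        for b in rr:
            if a[0]=="side" and b[0]=="top":
                o1,d1=a[2];o2,d2=b[2]
                s=np.linalg.lstsq(np.c_[d1,-d2],o2-o1,rcond=None)[0]
                p,q=o1+s[0]*d1,o2+s[1]*d2
                print("  tri",np.round((p+q)/2,3).tolist(),"gap",round(float(np.linalg.norm(p-q)),4))
c=cs["top"]
im=cv2.resize(c["color"][180:300,200:400,::-1],None,fx=4,fy=4,interpolation=cv2.INTER_CUBIC);cv2.imwrite("pics/topz.png",im)
c=cs["side"]
im=cv2.resize(c["color"][130:290,230:400,::-1],None,fx=3.7,fy=3.7,interpolation=cv2.INTER_CUBIC);cv2.imwrite("pics/sidez.png",im)
E
```

```text
bore_top side [304.0, 166.0] depthpt [0.572, -0.136, 0.17]
bore_top top [321.0, 215.0] depthpt [0.571, -0.142, 0.183]
  tri [0.574, -0.143, 0.163] gap 0.0031
bore_low side [316.0, 159.0] depthpt [0.573, -0.208, 0.141]
bore_low side [301.0, 148.0] depthpt [0.698, -0.337, 0.023]
bore_low top [192.0, 180.0] depthpt [0.68, 0.184, 0.025]
bore_low top [360.0, 210.0] depthpt [0.585, -0.244, 0.124]
  tri [0.532, 0.09, 0.436] gap 0.1978
  tri [0.589, -0.247, 0.101] gap 0.0054
  tri [0.549, 0.09, 0.446] gap 0.162
  tri [0.606, -0.227, 0.15] gap 0.0525
seat side [332.0, 160.0] depthpt [0.591, -0.367, 0.004]
seat top [358.0, 235.0] depthpt [0.527, -0.241, 0.088]
  tri [0.528, -0.231, 0.144] gap 0.0059
post_up side [343.0, 170.0] depthpt [0.541, -0.349, -0.002]
post_up top [331.0, 257.0] depthpt [0.474, -0.164, 0.17]
  tri [0.471, -0.164, 0.189] gap 0.0072
plate_grip side [227.0, 201.0] depthpt [0.769, -0.021, -0.0]
plate_grip side [275.0, 250.0] depthpt [0.515, 0.089, 0.072]
plate_grip top [231.0, 238.0] depthpt [0.521, 0.077, 0.076]
  tri [0.568, 0.103, 0.247] gap 0.1277
  tri [0.522, 0.078, 0.
[... 331 characters left out ...]
p side [276.0, 248.0] depthpt [0.518, 0.081, 0.071]
pin_tip top [167.0, 230.0] depthpt [0.548, 0.255, 0.003]
  tri [0.55, 0.247, 0.056] gap 0.0091
  tri [0.499, 0.191, 0.229] gap 0.0899
pin_collar side [192.0, 334.0] depthpt [0.569, 0.378, -0.001]
pin_collar side [316.0, 160.0] depthpt [0.592, -0.245, 0.094]
pin_collar top [109.0, 232.0] depthpt [0.541, 0.392, 0.06]
  tri [0.543, 0.393, 0.059] gap 0.0031
  tri [0.451, 0.211, 0.556] gap 0.1592
glue top [112.0, 233.0] depthpt [0.54, 0.387, 0.057]
glue top [396.0, 167.0] depthpt [0.696, -0.345, 0.083]
jar side [211.0, 225.0] depthpt [0.734, 0.097, 0.028]
jar top [232.0, 147.0] depthpt [0.753, 0.07, 0.089]
  tri [0.767, 0.074, -0.017] gap 0.0139
```

View pics/topz.png

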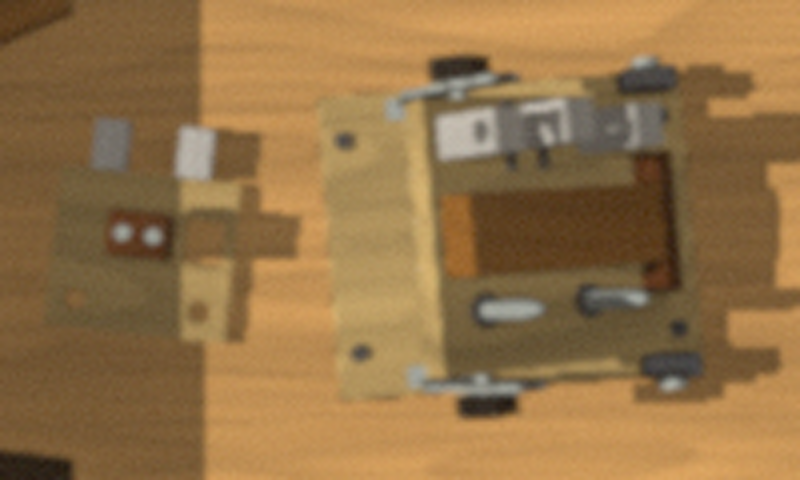

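View pics/sidez.png

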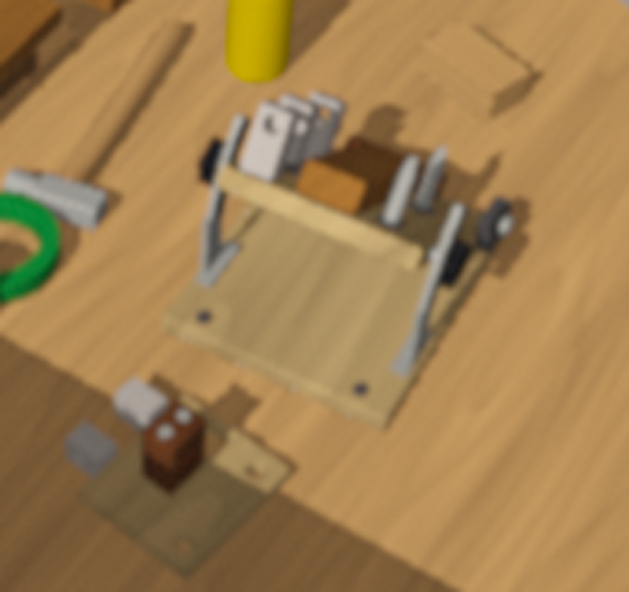

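```bash
python3 - <<'E'
from h import *
mv(p=[0.53,-0.15,0.36],yaw=np.pi/2)
E
```

```text
shift [0.4396, -0.3181, -0.1374] twist -1.2
```

arm_command --rows '[[[-1,0.44,-0.318,-0.137,-1.2],[-1,0.44,-0.318,-0.137,-1.2],[-1,0.44,-0.318,-0.137,-1.2],[-1,0.44,-0.318,-0.137,-1.2],[-1,0.44,-0.318,-0.137,-1.2],[-1,0.44,-0.318,-0.137,-1.2],[-1,0.44,-0.318,-0.137,-1.2],[-1,0.44,-0.318,-0.137,-1.2],[-1,0.44,-0.318,-0.137,-1.2],[-1,0.44,-0.318,-0.137,-1.2],[-1,0.44,-0.318,-0.137,-1.2],[-1,0.44,-0.318,-0.137,-1.2],[-1,0.44,-0.318,-0.137,-1.2],[-1,0.44,-0.318,-0.137,-1.2],[-1,0.44,-0.318,-0.137,-1.2],[-1,0.44,-0.318,-0.137,-1.2]]]'

```text
time: 3.95
position: [0.5297, -0.1516, 0.3593]
tool_rot: [-3.141, 0.0, 1.568]
ft_force: [0.8, 0.2, -0.6]
opening: 1.004
```

```bash
python3 - <<'E'
from h import *
import pickle
c=arm.camera("wrist"); save(c,"w1"); pickle.dump(c,open("w1.pkl","wb"))
for t in ["bore_top","bore_low","seat","post_up"]:
    print(t,[(np.round(x["xy"],1).tolist(),round(float(x["score"]),2)) for x in arm.mark_of(c,t)[:2]])
print(c["xyz"],c["rotation"],arm.read_state()["joints"])
E
```

```text
bore_top [([322.0, 181.1], 0.84)]
bore_low [([320.2, 248.2], 0.55)]
seat [([272.9, 239.6], 0.78)]
post_up []
[ 0.52971203 -0.0831894   0.52107027] [ 2.88578528e+00  1.37387877e-03 -2.86717056e-03] [ 0.60125251  0.1230765  -0.45171073  1.45580212  0.0536396   1.57495526
  0.15203688]
```

View pics/w1.png

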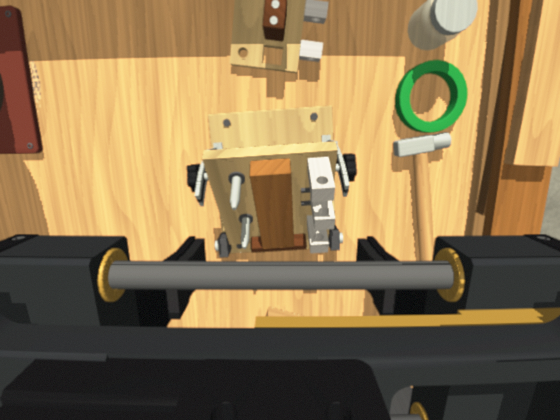

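arm_command --rows '[[[-1,-0.12,0,0.07,0],[-1,-0.12,0,0.07,0],[-1,-0.12,0,0.07,0],[-1,-0.12,0,0.07,0],[-1,-0.12,0,0.07,0]]]'

```text
time: 4.7
position: [0.53, -0.2705, 0.2889]
tool_rot: [-3.14, -0.001, 1.569]
ft_force: [0.7, 0.4, 0.7]
opening: 1.003
```

```bash
python3 - <<'E'
from h import *
import pickle
c=arm.camera("wrist"); save(c,"w2"); pickle.dump(c,open("w2.pkl","wb"))
for t in ["bore_top","bore_low","seat","post_up"]:
    print(t,[(np.round(x["xy"],1).tolist(),round(float(x["score"]),2)) for x in arm.mark_of(c,t)[:2]])
print(c["xyz"],c["rotation"],arm.read_state()["position"])
E
```

```text
bore_top [([336.0, 54.4], 0.96)]
bore_low [([325.3, 169.9], 0.83)]
seat [([272.3, 150.4], 0.65), ([283.6, 283.9], 0.24)]
post_up [([216.3, 99.7], 0.75)]
[ 0.53004823 -0.20225896  0.45076977] [ 2.88720224e+00  1.90850845e-03 -1.81030154e-03] [ 0.53106633 -0.26878477  0.29056182]
```

View pics/w2.png

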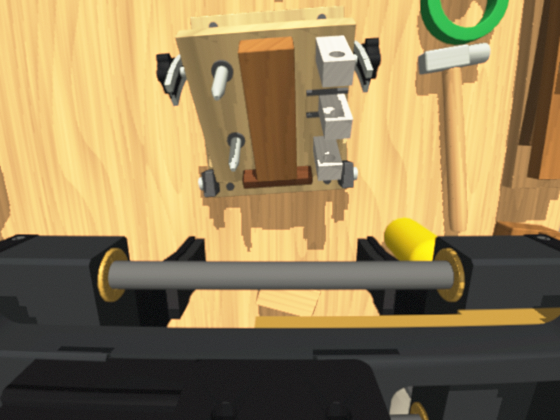

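```bash
cat > fit.py <<'E'
from h import *
import pickle
from scipy.optimize import least_squares
def boxes(p):
    dx,yb=p
    B=[[-84,-110,-88, 84,77,-78],[-25,yb-158,-78,25,yb,-50],
       [47,45,-78,73,67,-24],[47+dx,-11,-78,73+dx,11,-24],[47,-67,-78,73,-45,-24]]
    return np.array(B)*1e-3
def posef(v): return R.from_rotvec(v[3:6]).as_matrix(),v[:3]
def cast(o,d,B):
    # o (3,), d (N,3) in seat frame; returns t
    with np.errstate(all="ignore"):
        t1=(B[:,None,:3]-o)/d; t2=(B[:,None,3:]-o)/d
    a=np.minimum(t1,t2).max(2); b=np.maximum(t1,t2).min(2)
    t=np.where((a<=b)&(a>0),a,9.).min(0)
    return t
def rays(c,uu,vv):
    K=np.array([[c["fx"],0,c["cx"]],[0,c["fy"],c["cy"]],[0,0,1.]])
    p=cv2.undistortPoints(np.stack([uu,vv],1)[:,None].astype(float),K,np.array([c["k1"],0,0,0,0.]))[:,0]
    return np.c_[p,np.ones(len(p))]@Rm(c).T
if __name__=="__main__":
    cams=[pickle.load(open(f,"rb")) for f in ["w2.pkl","w1.pkl"]]
    c=cams[0]
    # blank plane
    P,uu,vv=cloud(c); hsv=cv2.cvtColor(c["color"],cv2.COLOR_RGB2HSV)
    m=(uu>255)&(uu<290)&(vv>60)&(vv<160)
    Q=P[m]; ce=Q.mean(0); n=np.linalg.svd(Q-ce)[2][2]; n*=np.sign(n[2])
    print("blank plane n",np.round(n,4),"tilt",np.arctan2(-n[1],n[2]),"rms",np.std((Q-ce)@n), "c",ce)
    tilt=np.arctan2(-n[1],n[2])
    R0=R.from_euler("x",tilt).as_matrix()
    s0=ce+n*0.05
    bt=px2w(c,336,54.4); bl=px2w(c,325,170); print("bt",bt,bl)
    # seat from bore_top
    s0=bt-R0@np.array([.06,.060,-.024])
    x0=np.r_[s0,R.from_matrix(R0).as_rotvec(),4.5,75]
    data=[]
    Rr,t=posef(x0)
    for c in cams:
        P,uu,vv=cloud(c); q=(P-t)@Rr
        m=(q[:,0]>-.03)&(q[:,0]<.085)&(q[:,1]>-.072)&(q[:,1]<.085)&(q[:,2]>-.12)&(q[:,2]<-.01)&(vv<230)
        uu,vv=uu[m],vv[m]
        data.append((np.array(c["xyz"]),rays(c,uu,vv),c["z_map"][vv,uu])); print(m.sum())
    def res(x,free=None):
        Rr,t=posef(x); B=boxes(x[6:8]); out=[]
        for o,d,z in data:
            zz=cast((o-t)@Rr,d@Rr,B); out.append(np.clip(zz-z,-.03,.03))
        return np.concatenate(out)*1e3
    for k in range(3):
        s=least_squares(res,x0,loss="soft_l1",f_scale=1.0,diff_step=None,x_scale=[.001]*3+[.005]*3+[1,1],jac="3-point" if 0 else "2-point",
            method="trf",max_nfev=60) if 0 else None
        # numerical jac with sensible steps
        h=np.array([4e-4]*3+[2e-3]*3+[.4,.4])
        def jac(x): return np.stack([(res(x+h*e)-res(x-h*e))/(2*h[i]) for i,e in enumerate(np.eye(8))],1)
        s=least_squares(res,x0,jac=jac,loss="soft_l1",f_scale=1.5,x_scale=h)
        x0=s.x; print("cost",s.cost,"med|r|",np.median(abs(res(x0))),np.percentile(abs(res(x0)),90),x0[6:])
    Rr,t=posef(x0)
    print("seat",np.round(t,4),"R\n",np.round(Rr,4),"euler xyz",R.from_matrix(Rr).as_euler("zyx"))
    for n,l in dict(bore_top=[.06,.067,-.037],bore_low=[.06,-.067,-.037],post_up=[-.046,.042,-.024],post_lo=[-.046,-.042,-.024]).items():
        w=Rr@np.array(l)+t; print(n,np.round(w,4))
    pickle.dump(x0,open("seat.pkl","wb"))
    c=cams[0]; pts=[]
    B=boxes(x0[6:])[1:]
    for b in B:
        for i in (0,3):
            for j in (1,4): pts.append([b[i],b[j],b[5]])
    pts+= [[-.046,.042,-.024],[-.046,-.042,-.024],[0,0,0],[.06,.067,-.037]]
    uv=w2px(c,np.array(pts)@Rr.T+t)
    im=cv2.resize(c["color"][:240,140:400,::-1],None,fx=3,fy=2.5 if 0 else 3,interpolation=cv2.INTER_CUBIC)
    for u,v in uv: cv2.drawMarker(im,(int((u+.5-140)*3),int((v+.5)*3)),(0,0,255),cv2.MARKER_CROSS,12,1)
    cv2.imwrite("pics/fit1.png",im[:600])
E
python3 fit.py
```

```text
blank plane n [ 0.0343 -0.5644  0.8248] tilt 0.6000895225492872 rms 0.0006649263416968141 c [ 0.52120779 -0.18370935  0.1294083 ]
bt [ 0.57761456 -0.13753367  0.166311  ] [ 0.57842529 -0.24432534  0.11620161]
13813
6427
cost 51561.166648024635 med|r| 0.7113702891600737 3.084755237737439 [ 6.00502982 68.14695851]
cost 51561.166648024635 med|r| 0.7113702891600737 3.084755237737439 [ 6.00502982 68.14695851]
cost 51561.166648024635 med|r| 0.7113702891600737 3.084755237737439 [ 6.00502982 68.14695851]
seat [ 0.52   -0.2168  0.1673] R
 [[ 0.9993 -0.0238  0.0275]
 [ 0.0351  0.8276 -0.5602]
 [-0.0094  0.5607  0.8279]] euler xyz [0.02377694 0.02749818 0.5948266 ]
bore_top [ 0.5773 -0.1385  0.1737]
bore_low [ 0.5805 -0.2494  0.0985]
post_up [ 0.4724 -0.1702  0.1714]
post_lo [ 0.4744 -0.2397  0.1243]
```

View pics/fit1.png

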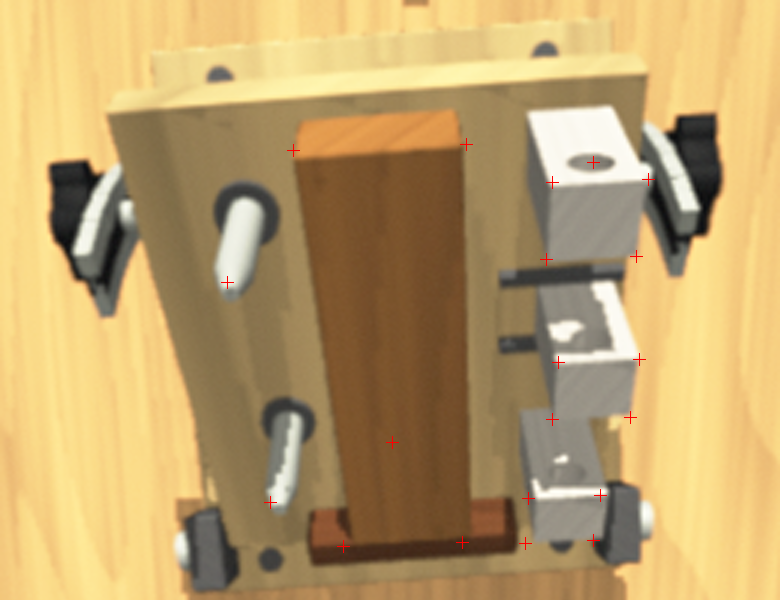

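```bash
python3 - <<'E'
from fit import *
cw2,cw1=[pickle.load(open(f,"rb")) for f in ["w2.pkl","w1.pkl"]]
ct=arm.camera("top"); pickle.dump(ct,open("t1.pkl","wb"))
x6=pickle.load(open("seat.pkl","rb"))
def pose5(x): return R.from_euler("zx",[x[3],x[4]]).as_matrix() if 0 else (R.from_euler("z",x[3])*R.from_euler("x",x[4])).as_matrix(),x[:3]
def run(cams,vmax=230):
    x0=np.r_[x6[:3],.035,.595,4.5,68]
    h=np.array([4e-4]*3+[2e-3]*2+[.4,.4])
    for it in range(2):
        Rr,t=pose5(x0); data=[]
        for c in cams:
            P,uu,vv=cloud(c); q=(P-t)@Rr
            m=(q[:,0]>-.033)&(q[:,0]<.085)&(q[:,1]>-.072)&(q[:,1]<.085)&(q[:,2]>-.10)&(q[:,2]<-.01)
            if c is not ct: m&=vv<230
            uu,vv=uu[m],vv[m]; data.append((np.array(c["xyz"]),rays(c,uu,vv),c["z_map"][vv,uu]))
        def res(x):
            Rr,t=pose5(x); B=boxes(x[5:7])
            return np.concatenate([np.clip(cast((o-t)@Rr,d@Rr,B)-z,-.03,.03) for o,d,z in data])*1e3
        def jac(x): return np.stack([(res(x+h*e)-res(x-h*e))/(2*h[i]) for i,e in enumerate(np.eye(7))],1)
        s=least_squares(res,x0,jac=jac,loss="soft_l1",f_scale=1.5,x_scale=h); x0=s.x
    Rr,t=pose5(x0); r=abs(res(x0))
    print(len(r),"cost/n",round(s.cost/len(r),3),"med",round(np.median(r),2),"seat",np.round(t,4),"yaw,tilt",np.round(x0[3:5],4),"dx,yb",np.round(x0[5:],1),"bt",np.round(Rr@[.06,.067,-.037]+t,4))
    return x0
for nm,cc in dict(w2=[cw2],w1=[cw1],top=[ct],w12=[cw1,cw2],all=[cw1,cw2,ct]).items():
    print(nm,end=" "); x=run(cc); 
    if nm=="w12": pickle.dump(x,open("seat5.pkl","wb"))
E
```

```text
w2 16271 cost/n 2.092 med 0.76 seat [ 0.5202 -0.2169  0.1669] yaw,tilt [0.0363 0.5964] dx,yb [ 5.  68.5] bt [ 0.5774 -0.1386  0.1739]
w1 7304 cost/n 3.055 med 0.84 seat [ 0.52   -0.217   0.1671] yaw,tilt [0.0382 0.5945] dx,yb [ 5.3 68.4] bt [ 0.5771 -0.1386  0.1739]
top 2675 cost/n 4.347 med 2.08 seat [ 0.5211 -0.2173  0.1689] yaw,tilt [0.0394 0.5906] dx,yb [ 5.7 68.4] bt [ 0.578  -0.1388  0.1754]
w12 23556 cost/n 2.313 med 0.76 seat [ 0.5203 -0.2171  0.1669] yaw,tilt [0.0378 0.5966] dx,yb [ 5.2 68.6] bt [ 0.5774 -0.1386  0.1739]
all 26244 cost/n 2.727 med 0.85 seat [ 0.5202 -0.217   0.167 ] yaw,tilt [0.0367 0.5956] dx,yb [ 5.1 68.5] bt [ 0.5774 -0.1386  0.174 ]
```

```bash
python3 - <<'E'
from h import *
mv(p=[0.52,0.07,0.26],yaw=np.pi/2+.02)
E
```

```text
shift [0.3391, -0.0104, 0.0302] twist -0.0185
```

arm_command --rows '[[[-1,0.34,-0.01,0.03,-0.02],[-1,0.34,-0.01,0.03,-0.02],[-1,0.34,-0.01,0.03,-0.02],[-1,0.34,-0.01,0.03,-0.02],[-1,0.34,-0.01,0.03,-0.02],[-1,0.34,-0.01,0.03,-0.02],[-1,0.34,-0.01,0.03,-0.02],[-1,0.34,-0.01,0.03,-0.02],[-1,0.34,-0.01,0.03,-0.02],[-1,0.34,-0.01,0.03,-0.02]]]'

```text
time: 6.0
position: [0.5206, 0.069, 0.2598]
tool_rot: [3.141, 0.001, 1.59]
ft_force: [1.5, 0.1, 0.4]
opening: 1.0
```

```bash
cat > pfit.py <<'E'
from fit import *
PB=np.array([[-65,-60,0,41,60,12],[-15,-20,12,15,20,72],[41,17,0,74,39,26],[41,-39,0,74,-17,26]])*1e-3
def rotP(x): return (R.from_euler("z",x[3])*R.from_euler("x",x[4])).as_matrix() if len(x)==5 else (R.from_euler("z",x[3])*R.from_euler("x",x[4])*R.from_euler("y",x[5])).as_matrix()
def plate_fit(cams,x0,bench=True,vmax=245,lock=(),box=None):
    """x: underside origin (3), yaw, tilt(about x)[, roll about y]"""
    h=np.array([4e-4]*3+[2e-3]*3)[:len(x0)]
    idx=[i for i in range(len(x0)) if i not in lock]
    for it in range(3):
        Rr,t=rotP(x0),x0[:3]; data=[]
        for c in cams:
            P,uu,vv=cloud(c); q=(P-t)@Rr
            m=(q[:,0]>-.072)&(q[:,0]<.08)&(q[:,1]>-.068)&(q[:,1]<.068)&(q[:,2]>-.012)&(q[:,2]<.082)&(vv<vmax)
            m&=~((abs(q[:,0])<.085)&(abs(q[:,0])>.017)&(q[:,2]>.03))
            m&=~((abs(q[:,0]+.03)<.05)&(q[:,1]<-.022)&(q[:,2]<.014)&(q[:,1]>-.056)&(q[:,0]>-.03))
            uu,vv=uu[m],vv[m]; data.append((np.array(c["xyz"]),rays(c,uu,vv),c["z_map"][vv,uu]))
        def full(y): x=x0.copy(); x[idx]=y; return x
        def res(y):
            x=full(y);Rr,t=rotP(x),x[:3]; out=[]
            for o,d,z in data:
                zz=cast((o-t)@Rr,d@Rr,PB)
                if bench: zz=np.minimum(zz,-o[2]/d[:,2])
                out.append(np.clip(zz-z,-.02,.02))
            return np.concatenate(out)*1e3
        hh=h[idx]
        def jac(y): return np.stack([(res(y+hh*e)-res(y-hh*e))/(2*hh[i]) for i,e in enumerate(np.eye(len(y)))],1)
        s=least_squares(res,x0[idx],jac=jac,loss="soft_l1",f_scale=1.5,x_scale=hh); x0=full(s.x)
    r=abs(res(s.x)); Rr,t=rotP(x0),x0[:3]
    print(len(r),"cost/n",round(s.cost/len(r),3),"med",round(np.median(r),2),"orig",np.round(t,4),"ang",np.round(x0[3:],4),"grip",np.round(Rr@[0,0,.05]+t,4))
    return x0
def draw(c,x,name,extra=()):
    Rr,t=rotP(x),x[:3]; pts=[]
    for b in PB:
        for i in (0,3):
            for j in (1,4): pts.append([b[i],b[j],b[5]])
    uv=w2px(c,np.array(pts)@Rr.T+t)
    im=cv2.resize(c["color"][:300,:,::-1],None,fx=1.42,fy=1.42,interpolation=cv2.INTER_CUBIC)
    for u,v in uv: cv2.drawMarker(im,(int((u+.5)*1.42),int((v+.5)*1.42)),(0,0,255),cv2.MARKER_CROSS,10,1)
    cv2.imwrite(f"pics/{name}.png",im)
E
python3 - <<'E'
from pfit import *
c=arm.camera("wrist"); pickle.dump(c,open("w3.pkl","wb"))
x=plate_fit([c],np.array([.521,.078,0.0,0.02,0]),lock=(4,))
x=plate_fit([c],x)
draw(c,x,"w3")
# jig base +y end face: cloud near bench between
P,uu,vv=cloud(c); m=(vv<240)&(P[:,2]>.012)&(P[:,2]<.024)&(P[:,0]>.44)&(P[:,0]<.6)&(P[:,1]<0)
print(m.sum(), P[m][:,1].max() if m.any() else None)
w=pickle.load(open("w1.pkl","rb")); P,uu,vv=cloud(w); m=(vv<240)&(P[:,2]>.012)&(P[:,2]<.026)&(P[:,0]>.43)&(P[:,0]<.61)&(P[:,1]<-.03)&(P[:,1]>-.14)
Q=P[m]; print("z base",np.median(Q[:,2]))
for a in np.arange(.43,.62,.02):
    k=(Q[:,0]>a)&(Q[:,0]<a+.02)
    if k.sum()>5: print(round(a+.01,2),np.round(np.percentile(Q[k][:,1],98),4))
print(arm.read_state()["position"],arm.read_state()["time"])
E
```

```text
9715 cost/n 0.714 med 0.6 orig [ 5.208e-01  7.110e-02 -4.000e-04] ang [-0.1185  0.    ] grip [0.5208 0.0711 0.0496]
9715 cost/n 0.714 med 0.6 orig [ 5.208e-01  7.110e-02 -4.000e-04] ang [-0.1185  0.    ] grip [0.5208 0.0711 0.0496]
0 None
z base 0.017633863956529383
0.44 -0.0557
0.46 -0.0543
0.48 -0.0529
0.5 -0.0515
0.52 -0.05
0.54 -0.0495
0.56 -0.0484
0.58 -0.047
0.6 -0.0455
[0.52064729 0.0686291  0.25974496] 6.05
```

View pics/w3.png

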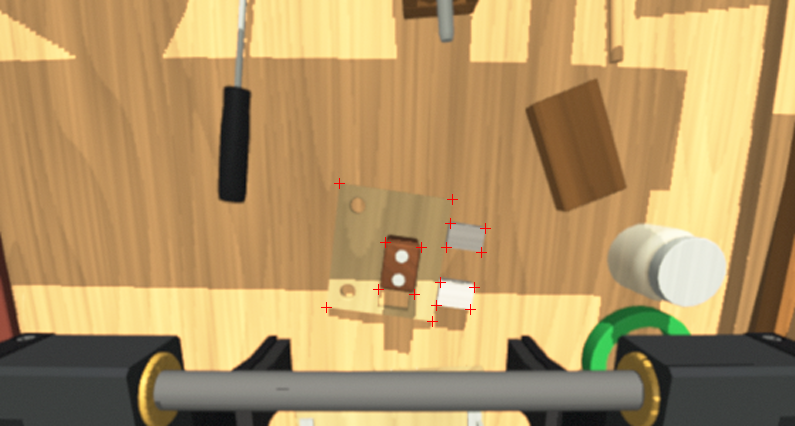

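arm_command --rows '[[[-1,0.0025,0,0.12,0.138],[-1,0.0025,0,0.12,0.138],[-1,0.0025,0,0.12,0.138],[-1,0.0025,0,0.2,0.138],[-1,0.0025,0,0.2,0.138],[-1,0.0025,0,0.223,0.138],[-1,0.0025,0,0.223,0.138],[-1,0.0025,0,0.223,0.138],[0.6,0.0025,0,0.223,0.138],[0.6,0.0025,0,0.223,0.138],[0.6,0.0025,0,0.223,0.138],[0.6,0.0025,0,0.223,0.138],[0.6,0.0025,0,0.223,0.138]]]' --squeeze 12

```text
time: 7.35
position: [0.5205, 0.0725, 0.0369]
tool_rot: [3.141, -0.0, 1.453]
ft_force: [-0.5, -0.4, -0.5]
opening: 0.633
```

arm_command --rows '[[[0.6,0,0,0,0],[0.6,0,0,0,0],[0.6,0,0,0,0],[0.6,0,0,0,0],[0.6,0,0,0,0],[0.6,0,0,0,0],[0.6,0,0,-0.006,0],[0.6,0,0,-0.006,-0.155],[0.6,0,0,-0.006,-0.155],[0.6,-0.03,0.003,-0.006,-0.155],[0.6,-0.054,0.0066,-0.006,-0.155],[0.6,-0.054,0.0066,-0.006,-0.155],[0.6,-0.054,0.0066,-0.006,-0.155]]]'

```text
time: 8.65
position: [0.5202, 0.0177, 0.0424]
tool_rot: [-3.141, -0.0, 1.604]
ft_force: [0.6, 0.0, -3.9]
opening: 0.345
```

```bash
python3 - <<'E'
from pfit import *
s=arm.read_state(); print(s["position"],s["tool_rot"],s["ft_force"],s["ft_torque"],s["opening"])
c=arm.camera("wrist"); pickle.dump(c,open("w4.pkl","wb"))
p=s["position"]
x=plate_fit([c],np.array([p[0],p[1],0.005,s["tool_rot"][2]-np.pi/2,0,0]),vmax=240)
draw(c,x,"w4")
E
```

```text
[0.52016944 0.01773274 0.04242048] [-3.14086724e+00 -1.81080625e-04  1.60353970e+00] [ 0.6249897   0.0161978  -3.88617759] [-0.01417503 -0.08815853 -0.0276561 ] 0.3445598126113968
23641 cost/n 0.698 med 0.48 orig [0.5197 0.0172 0.0052] ang [0.0312 0.0123 0.0003] grip [0.5197 0.0166 0.0552]
```

View pics/w4.png

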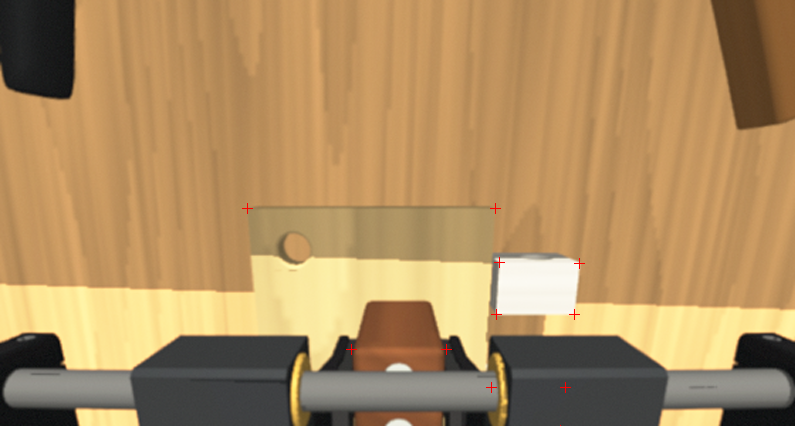

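arm_command --rows '[[[0.6,-0.007,0,0,0],[0.6,-0.01,0,-0.003,0],[0.6,-0.0137,-0.0005,-0.006,0],[0.6,-0.0177,-0.0006,-0.009,0],[0.6,-0.0216,-0.0007,-0.012,0],[0.6,-0.0256,-0.0008,-0.0145,0],[0.6,-0.0296,-0.001,-0.017,0],[0.6,-0.0344,-0.0011,-0.019,0],[0.6,-0.0392,-0.0013,-0.0205,0],[0.6,-0.044,-0.0015,-0.022,0],[0.6,-0.044,-0.0015,-0.022,0],[0.6,-0.044,-0.0015,-0.022,0]]]' --squeeze 25

```text
time: 9.9
position: [0.5216, -0.0235, 0.0656]
tool_rot: [3.139, -0.002, 1.61]
ft_force: [0.5, 8.1, 0.4]
opening: 0.342
```

```bash
python3 - <<'E'
from pfit import *
s=arm.read_state(); print(s["position"],s["tool_rot"],s["ft_force"],s["ft_torque"],s["opening"])
c=arm.camera("wrist"); pickle.dump(c,open("w5.pkl","wb"))
p=s["position"]
th=.6
x0=np.array([p[0],p[1]+.056*np.sin(th),p[2]+.019-.056*np.cos(th),s["tool_rot"][2]-np.pi/2,th,0])
x=plate_fit([c],x0,vmax=240)
draw(c,x,"w5")
E
```

```text
[ 0.52162408 -0.02353607  0.06561767] [ 3.13944704e+00 -2.09376491e-03  1.60966942e+00] [0.45907735 8.10909283 0.35415257] [ 1.81663023 -0.19995381  0.28742855] 0.3422953955106634
30811 cost/n 0.666 med 0.51 orig [0.5199 0.0077 0.037 ] ang [0.044  0.5721 0.0007] grip [ 0.5211 -0.0194  0.079 ]
```

View pics/w5.png

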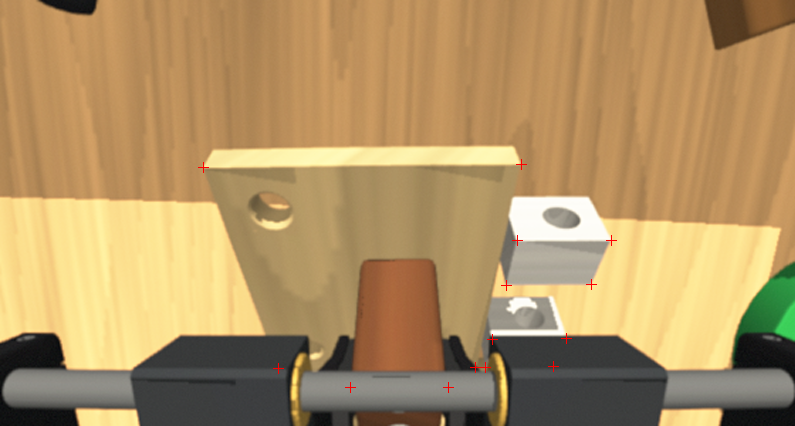

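arm_command --rows '[[[0.6,-0.0025,0,-0.001,0],[0.6,-0.0025,0,-0.001,0],[0.6,-0.0025,0,-0.001,0],[0.6,-0.0025,0,-0.001,0],[0.6,0.01,0,-0.02,0],[0.6,0.02,0,-0.05,0],[0.6,0.02,0,-0.09,0],[0.6,0.02,0,-0.13,0],[0.6,0.02,0,-0.16,0],[0.6,0.02,0,-0.16,0],[0.6,0.02,0,-0.16,0]]]' --squeeze 40

```text
time: 11.05
position: [0.5199, -0.0062, 0.2245]
tool_rot: [3.141, 0.001, 1.607]
ft_force: [-0.6, 0.7, -5.1]
opening: 0.341
```

```bash
python3 - <<'E'
from pfit import *
s=arm.read_state(); print(s["position"],s["tool_rot"],s["ft_force"],s["ft_torque"],s["opening"])
c=arm.camera("wrist"); pickle.dump(c,open("w6.pkl","wb"))
p=s["position"]
th=.6
x0=np.array([p[0],p[1]+.056*np.sin(th),p[2]+.019-.056*np.cos(th),s["tool_rot"][2]-np.pi/2,th,0])
x=plate_fit([c],x0,vmax=240,bench=False)
draw(c,x,"w6")
# tool->plate transform
T=R.from_euler("xyz",s["tool_rot"]).as_matrix()
Rp=rotP(x); g=Rp@[0,0,.05]+x[:3]
print("grip in tool",T.T@(g-p))
pickle.dump((T.T@Rp,T.T@(x[:3]-p)),open("hold.pkl","wb"))
E
```

```text
[ 0.51992533 -0.00615983  0.22454565] [3.14094656e+00 7.41899291e-04 1.60749344e+00] [-0.62029031  0.66134525 -5.062782  ] [-0.10806854 -0.11666278 -0.00689901] 0.34078058037064657
31078 cost/n 0.61 med 0.47 orig [0.5181 0.0254 0.1961] ang [0.0415 0.5764 0.003 ] grip [ 0.5194 -0.0018  0.238 ]
grip in tool [ 0.00434642 -0.00040518 -0.01346805]
```

View pics/w6.png

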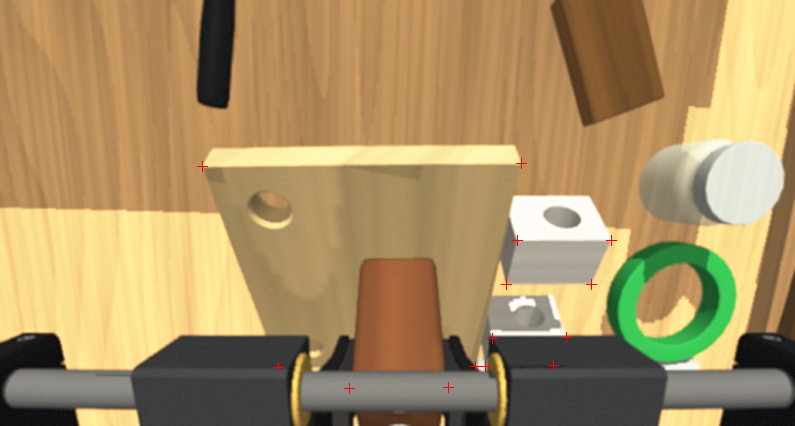

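arm_command --rows '[[[0.6,0,0,-0.05,0],[0.6,0,0,-0.077,0],[0.6,-0.02,0,-0.077,0],[0.6,-0.06,-0.0015,-0.077,0],[0.6,-0.1,-0.0025,-0.077,0],[0.6,-0.14,-0.0035,-0.077,0],[0.6,-0.18,-0.0045,-0.077,0],[0.6,-0.22,-0.0055,-0.077,0],[0.6,-0.25,-0.0063,-0.077,0],[0.6,-0.266,-0.0068,-0.077,0],[0.6,-0.266,-0.0068,-0.077,0],[0.6,-0.266,-0.0068,-0.05,0],[0.6,-0.266,-0.0068,-0.02,0],[0.6,-0.266,-0.0068,-0.007,0],[0.6,-0.266,-0.0068,-0.007,0]]]'

```text
time: 12.6
position: [0.522, -0.2703, 0.2292]
tool_rot: [-3.138, -0.003, 1.609]
ft_force: [-0.3, -0.0, -3.7]
opening: 0.341
```

```bash
cat > chk.py <<'E'
from pfit import *
import sys
def seat():
    x=pickle.load(open("seat5.pkl","rb")); return (R.from_euler("z",x[3])*R.from_euler("x",x[4])).as_matrix(),x[:3]
def hold_pose():
    s=arm.read_state(); T=R.from_euler("xyz",s["tool_rot"]).as_matrix(); Rh,th=pickle.load(open("hold.pkl","rb"))
    return T@Rh,T@th+s["position"]
def rep(Rp,t,tag=""):
    Rs,ts=seat(); g=Rp@[0,0,.05]+t
    print(tag,"grip in seat mm",np.round((g-ts)@Rs*1e3,2),"rot dev",np.round(R.from_matrix(Rs.T@Rp).as_rotvec(),4))
def shot(tag,bench=False,lock=()):
    s=arm.read_state(); print(s["time"],"pos",np.round(s["position"],4),"rot",np.round(s["tool_rot"],4),"f",np.round(s["ft_force"],2),"op",round(s["opening"],3))
    Rp,t=hold_pose(); rep(Rp,t,"hold:")
    c=arm.camera("wrist"); pickle.dump(c,open(tag+".pkl","wb"))
    e=R.from_matrix(Rp).as_euler("ZXY")
    x=plate_fit([c],np.r_[t,e],bench=False,vmax=240); rep(rotP(x),x[:3],"fit:"); draw(c,x,tag)
    return c,x
E
python3 - <<'E'
from chk import *
shot("w7")
E
```

```text
12.6 pos [ 0.522  -0.2703  0.2292] rot [-3.1378e+00 -2.6000e-03  1.6093e+00] f [-0.33 -0.02 -3.65] op 0.341
hold: grip in seat mm [-0.75  2.11 90.21] rot dev [-0.0168  0.0098  0.0021]
31067 cost/n 0.613 med 0.47 orig [ 0.5199 -0.2386  0.2009] ang [0.0405 0.5788 0.008 ] grip [ 0.5214 -0.266   0.2427]
fit: grip in seat mm [-0.76  2.16 90.22] rot dev [-0.0178  0.0095  0.0021]
```

View pics/w7.png

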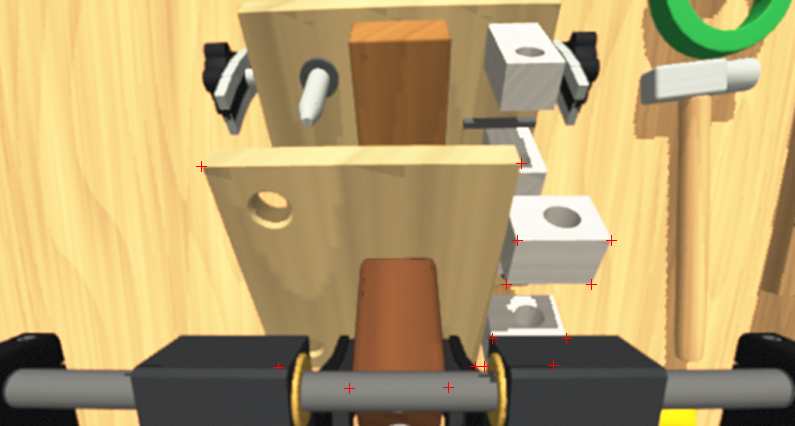

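```bash
cat >> chk.py <<'E'
def go(dseat):
    Rs,ts=seat(); mv(d=Rs@(np.array(dseat)*1e-3))
E
python3 - <<'E'
from chk import *
go([.75,-2.1,-50]); go([.75,-2.1,-60]);go([.75,-2.1,-75]);go([.75,-2.1,-90])
E
```

```text
shift [0.0263, 0.0008, 0.0426] twist 0.0
shift [0.0319, 0.0008, 0.0509] twist 0.0
shift [0.0403, 0.0009, 0.0633] twist 0.0
shift [0.0487, 0.0009, 0.0757] twist 0.0
```

arm_command --rows '[[[0.6,0.01,0.0005,0.02,0],[0.6,0.02,0.0008,0.035,0],[0.6,0.0263,0.0008,0.0426,0],[0.6,0.029,0.0008,0.0466,0],[0.6,0.0319,0.0008,0.0509,0],[0.6,0.0319,0.0008,0.0509,0],[0.6,0.0319,0.0008,0.0509,0]]]'

```text
time: 13.35
position: [0.5228, -0.2406, 0.1813]
tool_rot: [3.141, 0.001, 1.607]
ft_force: [-0.5, -0.5, -3.8]
opening: 0.346
```

```bash
python3 - <<'E'
from chk import *
c,x=shot("w8")
Rs,ts=seat(); print("post_up px",w2px(c,Rs@[-.046,.042,-.024]+ts)*1.42)
E
```

```text
13.35 pos [ 0.5228 -0.2406  0.1813] rot [3.1409e+00 5.0000e-04 1.6074e+00] f [-0.48 -0.5  -3.75] op 0.346
hold: grip in seat mm [ 1.17 -0.26 33.84] rot dev [-0.02   0.005  0.003]
33200 cost/n 2.365 med 0.51 orig [ 0.521  -0.209   0.1528] ang [0.041  0.5755 0.0028] grip [ 0.5222 -0.2362  0.1948]
fit: grip in seat mm [ 1.16 -0.18 33.85] rot dev [-0.0211  0.0046  0.0026]
post_up px [[276.79546519 176.93777805]]
```

View pics/w8.png

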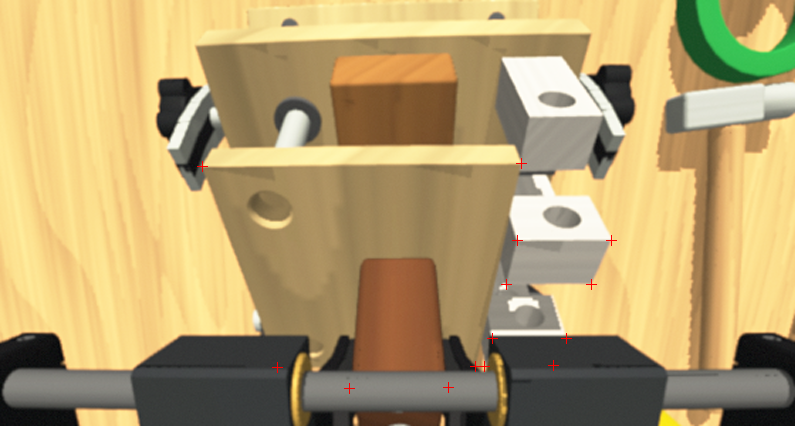

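```bash
python3 - <<'E'
from chk import *
go([-1.1,.2,-10]);go([-1.1,.2,-17])
E
```

```text
shift [0.0058, -0.0011, 0.0082] twist 0.0
shift [0.0097, -0.0011, 0.0139] twist 0.0
```

arm_command --rows '[[[0.6,0.003,-0.0011,0.004,0],[0.6,0.0058,-0.0011,0.008,0],[0.6,0.0078,-0.0011,0.011,0],[0.6,0.0097,-0.0011,0.0139,0],[0.6,0.0097,-0.0011,0.0139,0],[0.6,0.0097,-0.0011,0.0139,0]]]'

```text
time: 14.0
position: [0.5213, -0.2304, 0.1667]
tool_rot: [3.141, -0.0, 1.608]
ft_force: [2.3, -0.7, -5.6]
opening: 0.339
```

```bash
python3 - <<'E'
from chk import *
c,x=shot("w9")
im=c["color"][90:240,130:430,::-1]; cv2.imwrite("pics/w9z.png",cv2.resize(im,None,fx=2.6,fy=2.6,interpolation=cv2.INTER_CUBIC))
E
```

```text
14.0 pos [ 0.5213 -0.2304  0.1667] rot [ 3.1414 -0.      1.6079] f [ 2.34 -0.68 -5.59] op 0.339
hold: grip in seat mm [-0.    0.04 16.09] rot dev [-0.0194  0.0057  0.0032]
35376 cost/n 3.865 med 0.56 orig [ 0.5194 -0.1988  0.1383] ang [0.0414 0.5769 0.0028] grip [ 0.5206 -0.226   0.1802]
fit: grip in seat mm [-0.04  0.08 16.1 ] rot dev [-0.0197  0.0048  0.003 ]
```

View pics/w9z.png

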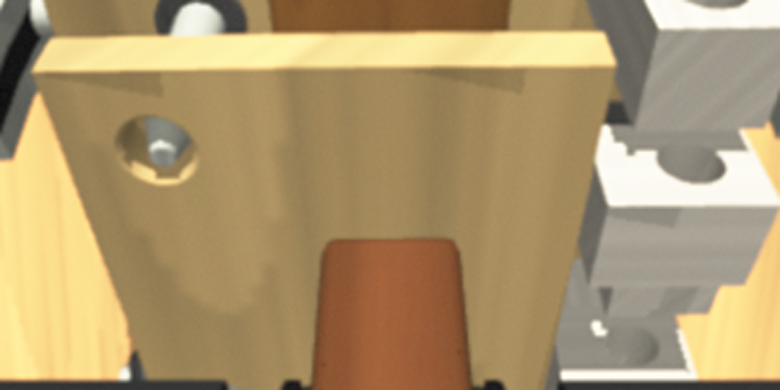

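```bash
python3 - <<'E'
from chk import *
go([0,0,-10]);go([0,0,-16.5])
E
```

```text
shift [0.0056, -0.0, 0.0083] twist 0.0
shift [0.0093, -0.0, 0.0137] twist 0.0
```

arm_command --rows '[[[0.6,0.0018,0,0.0027,0],[0.6,0.0036,0,0.0054,0],[0.6,0.0056,0,0.0083,0],[0.6,0.0056,0,0.0083,0]]]' --squeeze 25

```text
time: 14.45
position: [0.5216, -0.225, 0.1584]
tool_rot: [3.14, 0.001, 1.608]
ft_force: [4.9, -3.4, -6.5]
opening: 0.34
```

```bash
python3 - <<'E'
from chk import *
c,x=shot("w10")
im=c["color"][90:240,130:430,::-1]; cv2.imwrite("pics/w10z.png",cv2.resize(im,None,fx=2.6,fy=2.6,interpolation=cv2.INTER_CUBIC))
E
```

```text
14.45 pos [ 0.5216 -0.225   0.1584] rot [3.1401e+00 9.0000e-04 1.6082e+00] f [ 4.95 -3.39 -6.46] op 0.34
hold: grip in seat mm [ 0.52 -0.19  6.14] rot dev [-0.0203  0.0047  0.0041]
37879 cost/n 6.026 med 0.68 orig [ 0.5197 -0.1935  0.1298] ang [4.390e-02 5.752e-01 2.000e-04] grip [ 0.5209 -0.2207  0.1718]
fit: grip in seat mm [ 0.45 -0.22  6.09] rot dev [-0.0213  0.0036  0.0051]
```

View pics/w10z.png

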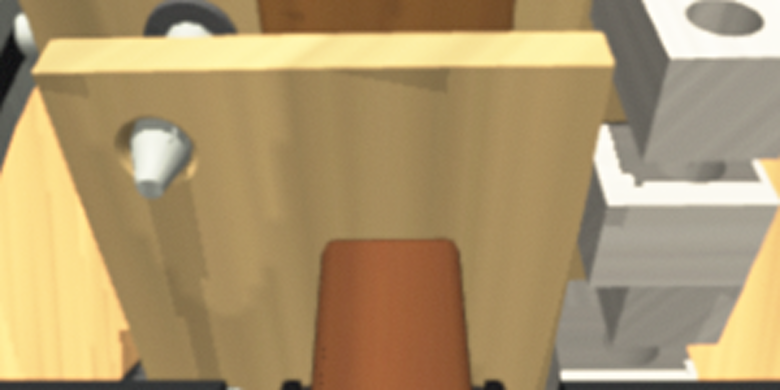

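```bash
python3 - <<'E'
from chk import *
go([1,-.4,0]);go([1,-.4,-4]);go([1,-.4,-7])
E
```

```text
shift [-0.0003, 0.001, 0.0002] twist 0.0
shift [0.0019, 0.001, 0.0035] twist 0.0
shift [0.0036, 0.001, 0.006] twist 0.0
```

arm_command --rows '[[[0.6,-0.0003,0.001,0.0002,0],[0.6,-0.0003,0.001,0.0002,0],[0.6,0.001,0.001,0.002,0],[0.6,0.0019,0.001,0.0035,0],[0.6,0.0028,0.001,0.0047,0],[0.6,0.0036,0.001,0.006,0],[0.6,0.0036,0.001,0.006,0]]]'

```text
time: 15.2
position: [0.5218, -0.2229, 0.1532]
tool_rot: [3.141, 0.002, 1.606]
ft_force: [1.9, -7.2, 0.9]
opening: 0.344
```

```bash
python3 - <<'E'
from chk import *
c,x=shot("w11")
im=c["color"][90:240,130:430,::-1]; cv2.imwrite("pics/w11z.png",cv2.resize(im,None,fx=2.6,fy=2.6,interpolation=cv2.INTER_CUBIC))
E
```

```text
15.2 pos [ 0.5218 -0.2229  0.1532] rot [3.1408e+00 2.3000e-03 1.6064e+00] f [ 1.91 -7.22  0.85] op 0.344
hold: grip in seat mm [ 0.84 -1.38  0.72] rot dev [-0.0218  0.0043  0.0022]
37851 cost/n 6.038 med 0.66 orig [ 0.5197 -0.1909  0.1257] ang [0.0399 0.585  0.0015] grip [ 0.5209 -0.2185  0.1674]
fit: grip in seat mm [ 0.49 -0.87  1.21] rot dev [-0.0116  0.0027  0.0017]
```

View pics/w11z.png

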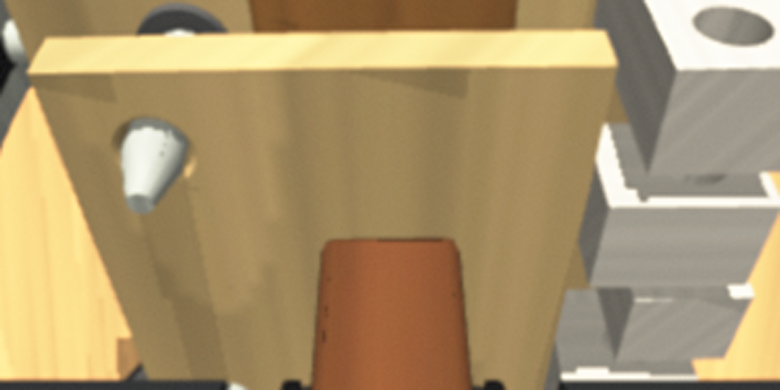

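```bash
python3 - <<'E'
from chk import *
go([-.3,.6,-2.5])
E
```

```text
shift [0.0019, -0.0003, 0.0017] twist 0.0
```

arm_command --rows '[[[0.6,0.001,-0.0002,0.0009,0],[0.6,0.0019,-0.0003,0.0017,0],[0.6,0.0019,-0.0003,0.0017,0],[0.3,0.0019,-0.0003,0.0017,0],[0,0.0019,-0.0003,0.0017,0],[0,0.0019,-0.0003,0.0017,0],[0,0.0019,-0.0003,0.0017,0],[0,0.0019,-0.0003,0.0017,0],[0,0.0019,-0.0003,0.0017,0]]]' --squeeze 10

```text
time: 16.15
position: [0.5213, -0.2189, 0.1506]
tool_rot: [-3.141, -0.0, 1.608]
ft_force: [-0.5, 0.4, -1.0]
opening: 0.499
```

```bash
python3 - <<'E'
from chk import *
c,x=shot("w12")
E
```

```text
16.15 pos [ 0.5213 -0.2189  0.1506] rot [-3.1412e+00 -4.0000e-04  1.6081e+00] f [-0.48  0.4  -1.04] op 0.499
hold: grip in seat mm [ 0.5   0.45 -3.67] rot dev [-0.019   0.0063  0.003 ]
37225 cost/n 6.664 med 0.69 orig [ 0.5199 -0.1905  0.1251] ang [0.0474 0.5925 0.0114] grip [ 0.5218 -0.2184  0.1666]
fit: grip in seat mm [ 1.39 -1.27  0.53] rot dev [-0.0041  0.0168  0.0079]
```

View pics/w12.png

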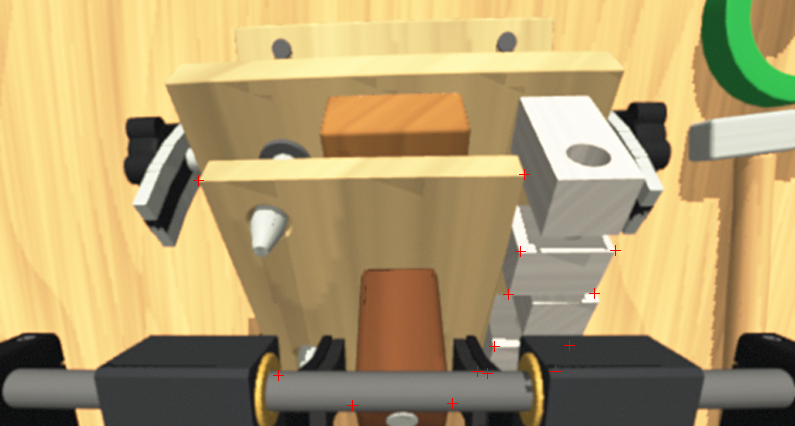

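arm_command --rows '[[[0,0,0,-0.01,0],[0,0,0,-0.03,0],[-0.2,0,0,-0.07,0],[-0.6,-0.01,0,-0.11,0],[-0.6,-0.04,0,-0.14,0],[-0.6,-0.05,0,-0.14,0],[-0.6,-0.05,0,-0.14,0]]]'

```text
time: 16.9
position: [0.523, -0.2712, 0.2913]
tool_rot: [3.141, 0.001, 1.605]
ft_force: [0.8, 0.3, 0.1]
opening: 0.783
```

```bash
python3 - <<'E'
from chk import *
s=arm.read_state(); print(s["time"],s["position"],s["ft_force"])
c=arm.camera("wrist"); pickle.dump(c,open("w13.pkl","wb"))
Rs,ts=seat(); x0=np.r_[Rs@[0,0,-.05]+ts,.037,.596,0]
x=plate_fit([c],x0,bench=False,vmax=232); rep(rotP(x),x[:3],"fit"); 
x=plate_fit([c],x0[:5],bench=False,vmax=232); rep(rotP(x),x[:3],"fit5"); draw(c,x,"w13")
E
```

```text
16.9 [ 0.52300065 -0.27119461  0.29131713] [0.78343741 0.26239324 0.05636771]
16767 cost/n 5.913 med 0.91 orig [ 0.5195 -0.1897  0.1252] ang [0.0365 0.6082 0.0061] grip [ 0.5208 -0.2182  0.1663]
fit grip in seat mm [ 0.44 -1.28  0.15] rot dev [ 0.0117  0.0054 -0.0011]
16799 cost/n 6.03 med 1.01 orig [ 0.5195 -0.1897  0.1253] ang [0.0396 0.6063] grip [ 0.5207 -0.2182  0.1664]
fit5 grip in seat mm [ 0.29 -1.22  0.21] rot dev [0.0097 0.001  0.0015]
```

View pics/w13.png

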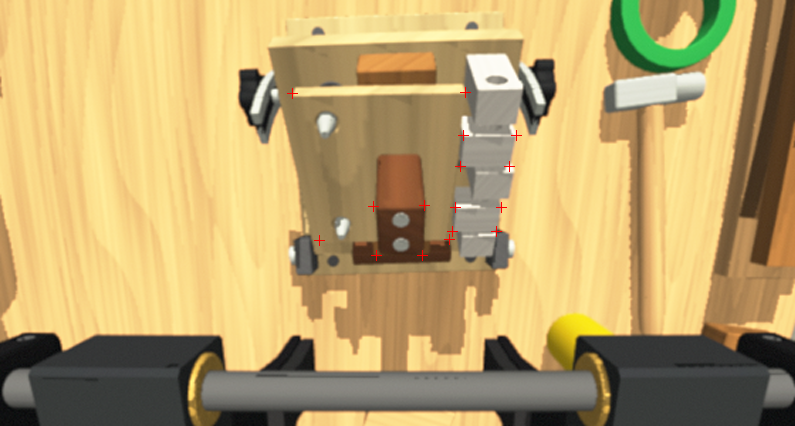

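```bash
python3 - <<'E'
from chk import *
mv(p=[.54,.38,.25],yaw=np.pi/2)
E
```

```text
shift [0.6483, 0.0404, 0.0407] twist 0.0359
```

arm_command --rows '[[[-0.6,0.25,0.0156,-0.01,0.036],[-0.6,0.25,0.0156,-0.01,0.036],[-0.6,0.25,0.0156,-0.01,0.036],[-0.6,0.25,0.0156,-0.01,0.036],[-0.6,0.3,0.0187,-0.01,0.036],[-0.6,0.648,0.04,0.04,0.036],[-0.6,0.648,0.04,0.04,0.036],[-0.6,0.648,0.04,0.04,0.036],[-0.6,0.648,0.04,0.04,0.036],[-0.6,0.648,0.04,0.04,0.036],[-0.6,0.648,0.04,0.04,0.036],[-0.6,0.648,0.04,0.04,0.036],[-0.6,0.648,0.04,0.04,0.036],[-0.6,0.648,0.04,0.04,0.036],[-0.6,0.648,0.04,0.04,0.036],[-0.6,0.648,0.04,0.04,0.036]]]'

```text
time: 18.55
position: [0.5388, 0.3791, 0.2502]
tool_rot: [-3.141, 0.001, 1.572]
ft_force: [0.5, -0.3, 0.9]
opening: 0.801
```

```bash
python3 - <<'E'
from chk import *
s=arm.read_state(); print(s["time"],s["position"],s["tool_rot"])
c=arm.camera("wrist"); pickle.dump(c,open("w14.pkl","wb")); 
ms=[]
for t in ["pin_knob","pin_collar","pin_tip"]:
    r=arm.mark_of(c,t)
    for m in r[:2]: print(t,np.round(m["xy"],1),round(m["score"],2),np.round(px2w(c,*m["xy"]),4))
    if r: ms.append(r[0]["xy"])
r=arm.trace(c,"pin")
print([(q["score"],q["rect"]) for q in r[:2]])
save(c,"w14",ms)
if r: pickle.dump(r[0]["mask"],open("pinmask.pkl","wb"))
E
```

```text
18.55 [0.53884447 0.37908549 0.25019308] [-3.14081949e+00  1.11828492e-03  1.57191318e+00]
pin_knob [279.7 149.3] 0.71 [0.5371 0.4265 0.0626]
pin_collar [282.7 174.5] 0.76 [0.5406 0.3967 0.0552]
pin_tip [278.5 152. ] 0.45 [0.5357 0.4237 0.065 ]
[(0.56, [265.5, 127.0, 294.8, 261.7])]
```

View pics/w14.png

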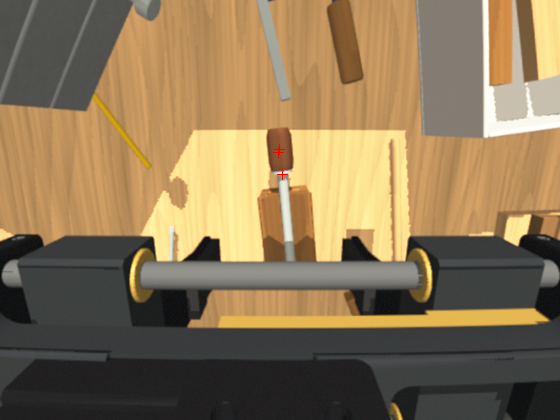

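```bash
python3 - <<'E'
from chk import *
c=pickle.load(open("w14.pkl","rb")); P,uu,vv=cloud(c)
mk=pickle.load(open("pinmask.pkl","rb"))
m=(P[:,2]>.02)&(P[:,0]>.5)&(P[:,0]<.58)&(P[:,1]>.30)&(P[:,1]<.47)&(vv<255)
Q=P[m]
for a in np.arange(.30,.47,.01):
    k=(Q[:,1]>=a)&(Q[:,1]<a+.01)
    if k.sum()>3:
        q=Q[k]; kk=q[:,2]>(.053 if a<.395 else .04)
        if kk.sum()>2: print(round(a,2),k.sum(),"x",np.round([q[kk][:,0].min(),q[kk][:,0].max(),q[kk][:,0].mean()],4),"zmax",np.round(np.percentile(q[:,2],97),4), "ymax",q[kk][:,1].max().round(4))
E
```

```text
0.3 377 x [0.5147 0.5798 0.5475] zmax 0.064 ymax 0.31
0.31 392 x [0.5136 0.58   0.547 ] zmax 0.0642 ymax 0.32
0.32 412 x [0.5136 0.5799 0.5466] zmax 0.0643 ymax 0.33
0.33 416 x [0.5126 0.5784 0.5457] zmax 0.0637 ymax 0.34
0.34 431 x [0.5116 0.5781 0.5445] zmax 0.0641 ymax 0.35
0.35 435 x [0.5105 0.5765 0.5439] zmax 0.064 ymax 0.3599
0.36 485 x [0.5095 0.5764 0.5417] zmax 0.0639 ymax 0.3699
0.37 363 x [0.5032 0.5749 0.5513] zmax 0.0638 ymax 0.3797
0.38 576 x [0.5   0.58  0.548] zmax 0.2731 ymax 0.39
0.39 96 x [0.5279 0.5795 0.5444] zmax 0.2711 ymax 0.4
0.4 193 x [0.5242 0.5785 0.5386] zmax 0.064 ymax 0.41
0.41 622 x [0.5    0.58   0.5624] zmax 0.3379 ymax 0.42
0.42 227 x [0.522  0.5515 0.5369] zmax 0.0648 ymax 0.43
0.43 225 x [0.5209 0.5502 0.5357] zmax 0.0649 ymax 0.44
0.44 214 x [0.521  0.5502 0.5353] zmax 0.0645 ymax 0.449
0.45 21 x [0.5295 0.5466 0.5392] zmax 0.061 ymax 0.4512
```

arm_command --rows '[[[-0.6,0.046,-0.0018,0.05,-0.082],[-0.6,0.046,-0.0018,0.1,-0.082],[-0.6,0.046,-0.0018,0.15,-0.082],[-0.6,0.046,-0.0018,0.19,-0.082],[-0.6,0.046,-0.0018,0.21,-0.082],[-0.6,0.046,-0.0018,0.219,-0.082],[-0.6,0.046,-0.0018,0.219,-0.082],[0.6,0.046,-0.0018,0.219,-0.082],[0.6,0.046,-0.0018,0.219,-0.082],[0.6,0.046,-0.0018,0.219,-0.082],[0.6,0.046,-0.0018,0.219,-0.082],[0.6,0.046,-0.0018,0.219,-0.082],[0.6,0.046,-0.0018,0.219,-0.082],[0.6,0.046,-0.0018,0.219,-0.082],[0.6,0.046,-0.0018,0.219,-0.082],[0.6,0.046,-0.0018,0.219,-0.082]]]' --squeeze 50

```text
time: 20.4
position: [0.5375, 0.4258, 0.0318]
tool_rot: [3.141, -0.0, 1.654]
ft_force: [1.0, 0.9, 0.5]
opening: 0.328
```

arm_command --rows '[[[0.6,0,0,-0.01,0],[0.6,0,0,-0.03,0],[0.6,0,0,-0.06,0],[0.6,0,0,-0.09,0],[0.6,0,0,-0.1,0],[0.6,0,0,-0.1,0]]]'

```text
time: 21.0
position: [0.5379, 0.4265, 0.1337]
tool_rot: [3.139, -0.002, 1.654]
ft_force: [0.0, -0.6, -1.4]
opening: 0.332
```

```bash
python3 - <<'E'
from chk import *
s=arm.read_state(); print(s["time"],s["position"],s["tool_rot"],s["ft_force"],s["ft_torque"],s["opening"])
c=arm.camera("side"); pickle.dump(c,open("s1.pkl","wb"))
im=c["color"][230:400,130:330,::-1]; cv2.imwrite("pics/s1.png",cv2.resize(im,None,fx=3.4,fy=3.4,interpolation=cv2.INTER_CUBIC))
E
```

```text
21.0 [0.53794036 0.42648535 0.13367172] [ 3.13919693e+00 -1.58862969e-03  1.65372701e+00] [ 0.00197754 -0.57912727 -1.41536063] [ 0.11538004 -0.1238404  -0.03729359] 0.33193476716281556
```

View pics/s1.png

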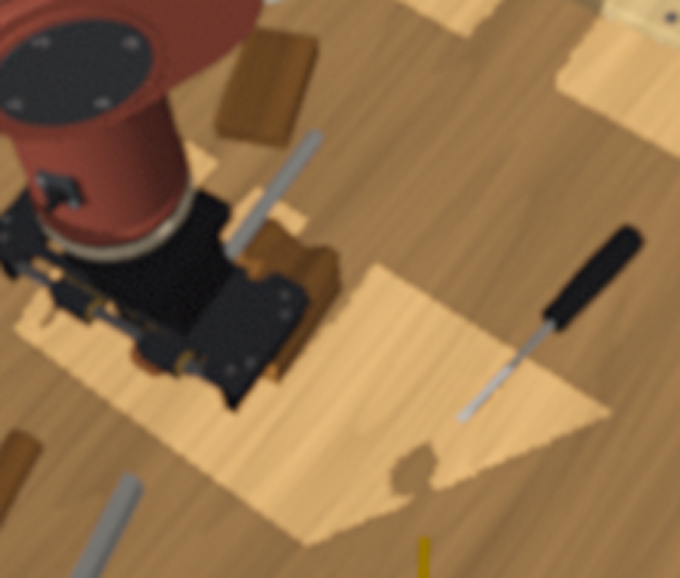

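```bash
cat > pin.py <<'E'
from chk import *
def tipw(s,th,a=0.0,dz=0.0):
    K=s["position"]+np.array([0,0,.019+dz]); y=s["tool_rot"][2]-np.pi/2
    d=np.array([-np.sin(y)*np.cos(th),np.cos(y)*np.cos(th),np.sin(th)])  # tip->knob
    return K-d*(.176+a),d,K
E
python3 - <<'E'
from pin import *
c=pickle.load(open("s1.pkl","rb")); s=arm.read_state()
for th in [-.1,-.05,0,.05,.1,.2,.3]:
    t,d,K=tipw(s,th); print(th,np.round(w2px(c,[t,K-d*.1]),1).tolist(),np.round(t,3))
E
```

```text
-0.1 [[223.1, 265.3], [204.8, 291.5]] [0.552 0.251 0.168]
-0.05 [[223.6, 267.2], [205.1, 292.5]] [0.552 0.251 0.16 ]
0 [[223.9, 269.2], [205.4, 293.6]] [0.552 0.25  0.151]
0.05 [[224.1, 271.3], [205.6, 294.7]] [0.552 0.251 0.142]
0.1 [[224.3, 273.5], [205.8, 295.9]] [0.552 0.251 0.133]
0.2 [[224.2, 278.1], [205.9, 298.6]] [0.552 0.254 0.116]
0.3 [[223.8, 283.1], [205.7, 301.4]] [0.551 0.258 0.099]
```

arm_command --rows '[[[0.6,-0.04,-0.003,0,0.046],[0.6,-0.08,-0.0067,0,0.046],[0.6,-0.12,-0.01,0,0.046],[0.6,-0.16,-0.0134,0,0.046],[0.6,-0.2,-0.0167,0,0.046],[0.6,-0.225,-0.0188,0.02,0.046],[0.6,-0.225,-0.0188,0.04,0.046],[0.6,-0.225,-0.0188,0.049,0.046],[0.6,-0.225,-0.0188,0.049,0.046],[0.6,-0.225,-0.0188,0.049,0.046]]]'

```text
time: 22.05
position: [0.537, 0.2011, 0.0828]
tool_rot: [-3.141, -0.001, 1.609]
ft_force: [0.2, -0.6, -0.9]
opening: 0.331
```

arm_command --rows '[[[0.6,0,0,0,0],[0.6,0,0,0,0],[0.6,0,0,0,0]]]' --squeeze 5

```text
time: 22.35
position: [0.5377, 0.2007, 0.0834]
tool_rot: [3.141, -0.001, 1.608]
ft_force: [0.0, 0.5, 0.0]
opening: 0.344
```

```bash
python3 - <<'E'
from pin import *
s=arm.read_state(); print(s["time"],s["position"],s["tool_rot"],s["ft_force"],s["ft_torque"],s["opening"])
c=arm.camera("side"); pickle.dump(c,open("s2.pkl","wb"))
for th in [0,.1,.2,.3,.4,.5,.6,.7]:
    t,d,K=tipw(s,th); print(th,np.round(w2px(c,[t,K-d*.1]),1).tolist(),np.round(t,3))
im=c["color"][190:330,170:350,::-1]; cv2.imwrite("pics/s2.png",cv2.resize(im,None,fx=4,fy=4,interpolation=cv2.INTER_CUBIC))
E
```

```text
22.35 [0.53766668 0.20065935 0.08342728] [ 3.14052446e+00 -5.55637727e-04  1.60834760e+00] [0.03579636 0.50276219 0.04813241] [ 0.13374297 -0.15484744  0.03285933] 0.3444823631179069
0 [[279.7, 222.1], [264.3, 241.4]] [0.544 0.025 0.102]
0.1 [[279.4, 226.4], [264.3, 243.8]] [0.544 0.026 0.085]
0.2 [[278.8, 231.0], [264.0, 246.4]] [0.544 0.028 0.067]
0.3 [[277.9, 235.8], [263.5, 249.1]] [0.544 0.033 0.05 ]
0.4 [[276.6, 240.8], [262.8, 252.1]] [0.544 0.039 0.034]
0.5 [[275.1, 246.0], [261.9, 255.1]] [0.543 0.046 0.018]
0.6 [[273.3, 251.3], [260.9, 258.3]] [0.543 0.056 0.003]
0.7 [[271.3, 256.8], [259.7, 261.6]] [ 0.543  0.066 -0.011]
```

View pics/s2.png

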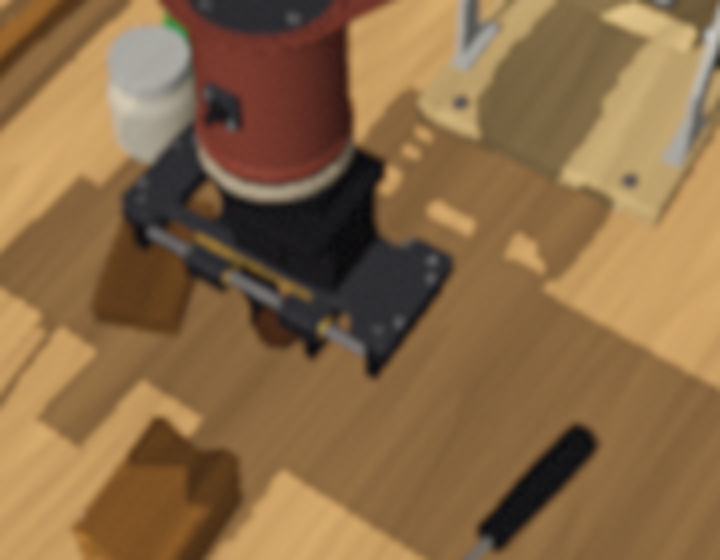

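```bash
python3 - <<'E'
from pin import *
s=arm.read_state()
c=arm.camera("top"); pickle.dump(c,open("t2.pkl","wb"))
for th in [0,.1,.3,.5,.6,.7]:
    t,d,K=tipw(s,th); print(th,np.round(w2px(c,[t,K-d*.1,K]),1).tolist())
im=c["color"][180:280,150:290,::-1]; cv2.imwrite("pics/t2.png",cv2.resize(im,None,fx=5,fy=5,interpolation=cv2.INTER_CUBIC))
c=arm.camera("wrist"); pickle.dump(c,open("w15.pkl","wb")); 
im=c["color"][120:270,180:380,::-1]; cv2.imwrite("pics/w15.png",cv2.resize(im,None,fx=3,fy=3,interpolation=cv2.INTER_CUBIC))
E
```

```text
0 [[251.1, 228.8], [220.6, 230.4], [180.6, 232.4]]
0.1 [[251.1, 229.1], [220.8, 230.5], [180.6, 232.4]]
0.3 [[248.9, 229.7], [220.0, 230.8], [180.6, 232.4]]
0.5 [[244.3, 230.3], [217.7, 231.2], [180.6, 232.4]]
0.6 [[241.2, 230.7], [216.0, 231.4], [180.6, 232.4]]
0.7 [[237.5, 231.0], [214.1, 231.6], [180.6, 232.4]]
```

View pics/t2.png

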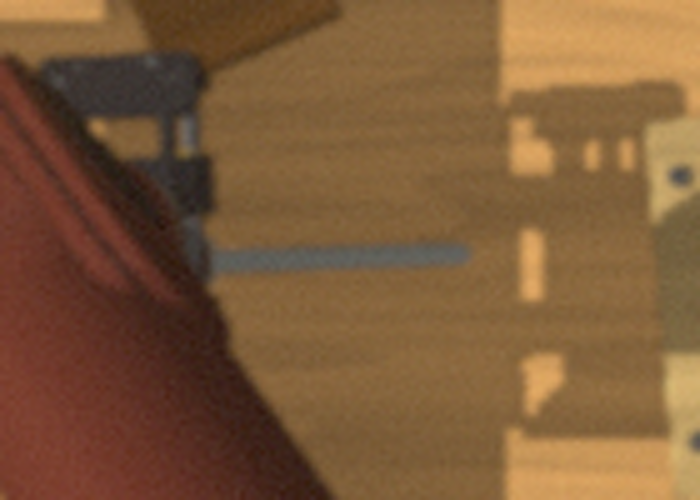

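View pics/w15.png

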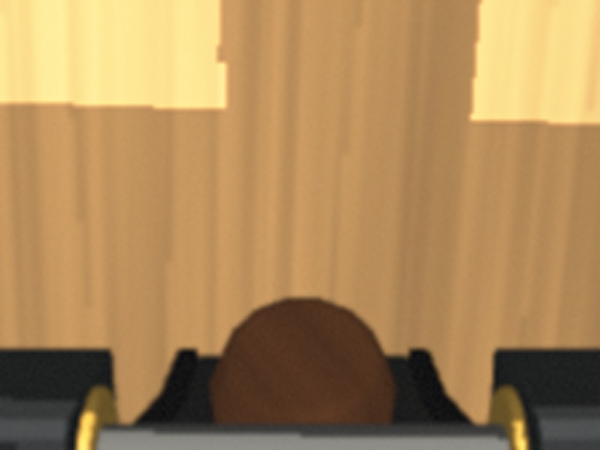

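```bash
cat >> pin.py <<'E'
def shaftfit(c,s,th0,r=.006,rng=(.035,.17)):
    t,d,K=tipw(s,th0); P,uu,vv=cloud(c)
    side=np.cross(d,[0,0,1.]); side/=np.linalg.norm(side); up=np.cross(side,d)
    q=P-K; a=-q@d; m=(a>rng[0])&(a<rng[1])&(abs(q@side)<.009)&(abs(q@up)<.02)
    if m.sum()<15: print("few",m.sum()); return
    x=np.stack([a[m],q[m]@side,q[m]@up],1)
    # points on cylinder surface: minimise dist to axis - r ; axis params: side0,side1,up0,up1
    def f(p):
        ds=x[:,1]-(p[0]+p[1]*x[:,0]); du=x[:,2]-(p[2]+p[3]*x[:,0]); return (np.hypot(ds,du)-r)*1e3
    z=least_squares(f,[0,0,0,0],loss="soft_l1",f_scale=1.,x_scale=[1e-3,1e-2,1e-3,1e-2])
    p=z.x; print(m.sum(),"side off mm",np.round(p[0]*1e3,2),"yaw dev",round(p[1],4),"up off mm",np.round(p[2]*1e3,2),"theta",round(th0-np.arctan(p[3]),4),"rms",np.std(f(p)).round(2),"amax",np.percentile(x[:,0],98).round(4))
E
python3 - <<'E'
from pin import *
s=arm.read_state(); c=pickle.load(open("t2.pkl","rb")); shaftfit(c,s,.58); shaftfit(c,s,.55)
E
```

```text
234 side off mm 1.32 yaw dev -0.0097 up off mm 0.29 theta 0.59 rms 3.25 amax 0.1688
224 side off mm 1.42 yaw dev -0.0107 up off mm -0.5 theta 0.5804 rms 2.35 amax 0.1684
```

arm_command --rows '[[[0.6,0,0,0,0],[0.6,0,0,0,0],[0.6,0,0,0,0],[0.6,0,0,-0.02,0],[0.6,0,0,-0.05,0],[0.6,0,0,-0.09,0],[0.6,0,0,-0.13,0],[0.6,0,0,-0.17,0],[0.6,-0.02,0.003,-0.186,0],[0.6,-0.05,0.008,-0.186,0],[0.6,-0.08,0.013,-0.186,0],[0.6,-0.11,0.018,-0.186,0],[0.6,-0.14,0.022,-0.186,0],[0.6,-0.16,0.026,-0.186,0],[0.6,-0.169,0.027,-0.186,0],[0.6,-0.169,0.027,-0.186,0],[0.6,-0.169,0.027,-0.186,0]]]' --squeeze 50

```text
time: 24.2
position: [0.5702, 0.0334, 0.2687]
tool_rot: [-3.141, -0.001, 1.609]
ft_force: [-0.4, -0.7, -1.7]
opening: 0.332
```

```bash
python3 - <<'E'
from pin import *
s=arm.read_state(); print(s["time"],s["position"],s["tool_rot"],s["ft_force"],s["opening"])
c=arm.camera("top"); pickle.dump(c,open("t3.pkl","wb"))
shaftfit(c,s,.585)
Rs,ts=seat(); bt=Rs@[.06,.067,-.037]+ts
t,d,K=tipw(s,.587); print("tip",t,"in bore frame mm",(t-bt)@Rs*1e3)
im=c["color"][180:300,250:400,::-1]; cv2.imwrite("pics/t3.png",cv2.resize(im,None,fx=5,fy=5,interpolation=cv2.INTER_CUBIC))
print("tip px",(w2px(c,[t,bt])-[250,180])*5)
c=arm.camera("side"); pickle.dump(c,open("s3.pkl","wb"))
shaftfit(c,s,.585)
im=c["color"][110:260,210:390,::-1]; cv2.imwrite("pics/s3.png",cv2.resize(im,None,fx=4,fy=4,interpolation=cv2.INTER_CUBIC))
print("tip px",(w2px(c,[t,bt])-[210,110])*4)
E
```

```text
24.2 [0.57020865 0.03344389 0.26866102] [-3.14116936e+00 -7.14071967e-04  1.60899933e+00] [-0.43959337 -0.6847723  -1.66607872] 0.33156697977528254
193 side off mm 1.38 yaw dev -0.0103 up off mm 0.48 theta 0.5974 rms 1.58 amax 0.1685
tip [ 0.57580551 -0.11298784  0.19018066] in bore frame mm [-0.64537555 30.40776337 -0.96900586]
tip px [[293.44990546 165.62846138]
 [345.62249668 163.63099209]]
18 side off mm -0.94 yaw dev 0.0093 up off mm 0.17 theta 0.6149 rms 0.37 amax 0.1204
tip px [[355.75854019 218.36926247]
 [372.2237457  213.3357778 ]]
```

View pics/t3.png

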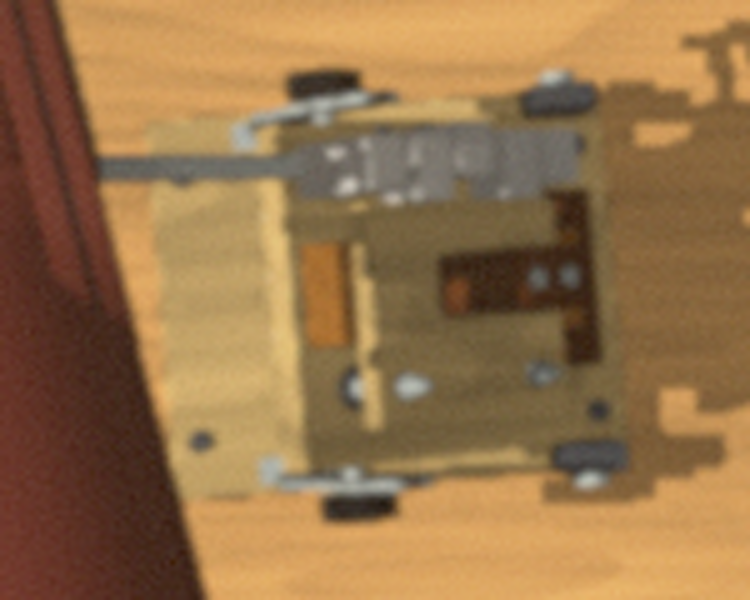

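View pics/s3.png

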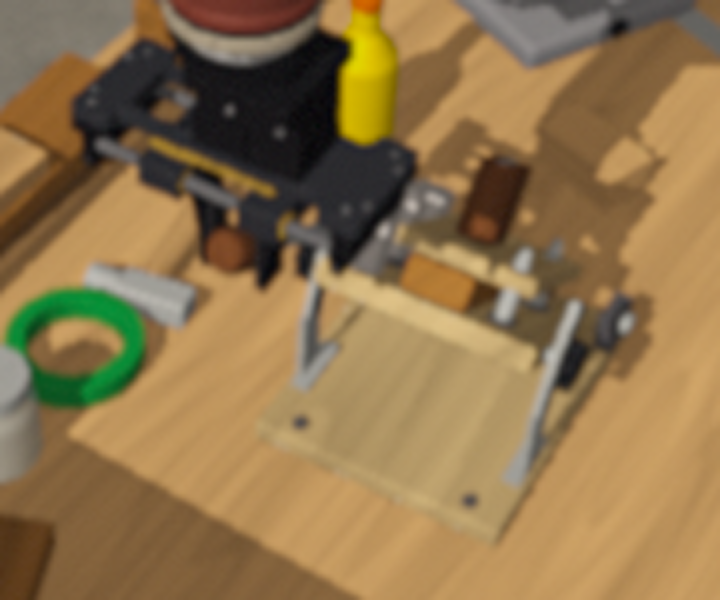

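```bash
cat >> pin.py <<'E'
def axis_vs_bore(c,s,th0,seat5,r=.006,rng=(.04,.165),gate=.004):
    Rs=(R.from_euler("z",seat5[3])*R.from_euler("x",seat5[4])).as_matrix(); bt=Rs@[.06,.067,-.037]+np.array(seat5[:3])
    t,d,K=tipw(s,th0); P,uu,vv=cloud(c)
    side=np.cross(d,[0,0,1.]); side/=np.linalg.norm(side); up=np.cross(side,d)
    p=np.zeros(4)
    for it in range(4):
        q=P-K; a=-q@d; x=np.stack([a,q@side,q@up],1)
        ds=x[:,1]-(p[0]+p[1]*a); du=x[:,2]-(p[2]+p[3]*a)
        m=(a>rng[0])&(a<rng[1])&(abs(np.hypot(ds,du)-r)<(gate if it else .012))&(du>0)
        x=x[m]
        f=lambda p:(np.hypot(x[:,1]-(p[0]+p[1]*x[:,0]),x[:,2]-(p[2]+p[3]*x[:,0]))-r)*1e3
        z=least_squares(f,p,loss="soft_l1",f_scale=1.,x_scale=[1e-3,1e-2,1e-3,1e-2]); p=z.x
    out=[]
    for a in (0,.1,.176):
        w=K-d*a+side*(p[0]+p[1]*a)+up*(p[2]+p[3]*a); out.append((w-bt)@Rs*1e3)
    e=out[0]-out[2]; 
    print(m.sum(),"rms",np.std(f(p)).round(2),"knob",np.round(out[0],2),"tip",np.round(out[2],2),"dir x/y",round(e[0]/e[1],4),"z/y",round(e[2]/e[1],4))
E
python3 - <<'E'
from pin import *
s=arm.read_state()
c=pickle.load(open("t3.pkl","rb"))
top=[.5211,-.2173,.1689,.0394,.5906]; w=pickle.load(open("seat5.pkl","rb"))
axis_vs_bore(c,s,.59,top); axis_vs_bore(c,s,.59,w); axis_vs_bore(c,s,.59,top,rng=(.06,.17),gate=.003)
for th in (.587,.597):
    Rs,ts=seat(); bt=Rs@[.06,.067,-.037]+ts; t,d,K=tipw(s,th); print(th,"tool-based tip",(t-bt)@Rs*1e3,"knob",(K-bt)@Rs*1e3)
E
```

```text
177 rms 1.45 knob [  0.57 206.07  -2.42] tip [-1.74 30.06 -3.39] dir x/y 0.0131 z/y 0.0055
177 rms 1.45 knob [  0.92 206.83  -2.27] tip [-1.16 30.83 -2.2 ] dir x/y 0.0118 z/y -0.0004
175 rms 1.22 knob [ 1.9000e-01  2.0607e+02 -2.0800e+00] tip [-1.66 30.06 -3.61] dir x/y 0.0105 z/y 0.0087
0.587 tool-based tip [-0.42132515 30.83831176 -1.01870291] knob [ -0.62775856 206.83015174  -2.70085736]
0.597 tool-based tip [-0.42270868 30.83028839 -2.77867675] knob [ -0.62775856 206.83015174  -2.70085736]
```

arm_command --rows '[[[0.6,-0.0012,0,-0.0018,-0.011],[0.6,-0.006,0,0.0015,-0.011],[0.6,-0.012,0,0.0055,-0.011],[0.6,-0.018,0,0.0095,-0.011],[0.6,-0.0219,0,0.0122,-0.011],[0.6,-0.0219,0,0.0122,-0.011],[0.6,-0.0219,0,0.0122,-0.011]]]'

```text
time: 25.0
position: [0.5713, 0.0101, 0.2565]
tool_rot: [-3.141, -0.0, 1.618]
ft_force: [0.3, -0.1, -2.0]
opening: 0.333
```

```bash
python3 - <<'E'
from pin import *
s=arm.read_state(); print(s["time"],s["position"],s["tool_rot"],s["ft_force"],s["ft_torque"])
c=arm.camera("top"); pickle.dump(c,open("t4.pkl","wb"))
top=[.5211,-.2173,.1689,.0394,.5906]; w=pickle.load(open("seat5.pkl","rb"))
axis_vs_bore(c,s,.59,top); axis_vs_bore(c,s,.59,w); axis_vs_bore(c,s,.59,top,rng=(.06,.17),gate=.003)
Rs,ts=seat(); bt=Rs@[.06,.067,-.037]+ts; t,d,K=tipw(s,.594); print("tool-based tip",(t-bt)@Rs*1e3,"knob",(K-bt)@Rs*1e3)
im=c["color"][190:240,270:380,::-1]; cv2.imwrite("pics/t4.png",cv2.resize(im,None,fx=7,fy=7,interpolation=cv2.INTER_CUBIC))
print((w2px(c,[t,bt])-[270,190])*7)
E
```

```text
25.0 [0.57134961 0.01012301 0.25650487] [-3.14141824e+00 -2.21674258e-04  1.61847370e+00] [ 0.27697174 -0.08934977 -1.96431399] [ 0.09156979 -0.07961252  0.04280363]
160 rms 1.24 knob [ -0.44 179.47  -0.45] tip [ 1.04  3.48 -0.12] dir x/y -0.0084 z/y -0.0019
160 rms 1.24 knob [-6.0000e-02  1.8026e+02 -1.4000e-01] tip [1.66 4.27 1.23] dir x/y -0.0097 z/y -0.0078
168 rms 1.16 knob [ -0.28 179.48  -0.49] tip [ 0.98  3.48 -0.12] dir x/y -0.0071 z/y -0.0022
tool-based tip [0.99473622 4.26219758 0.85507919] knob [ -0.44413774 180.25574996   0.40880536]
[[335.42235786 156.00445697]
 [343.87149536 159.08338893]]
```

View pics/t4.png

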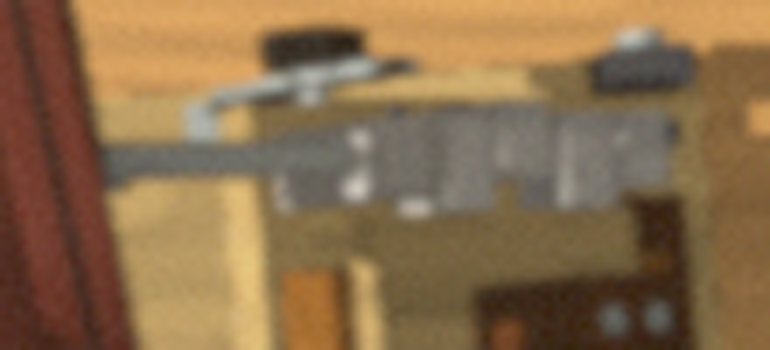

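arm_command --rows '[[[0.6,0,0,0,0.005],[0.6,-0.0017,0,0.0011,0.005],[0.6,-0.0033,0,0.0022,0.005],[0.6,-0.005,0,0.0034,0.005],[0.6,-0.0066,0,0.0045,0.005],[0.6,-0.0083,0,0.0056,0.005],[0.6,-0.0083,0,0.0056,0.005],[0.6,-0.0083,0,0.0056,0.005]]]' --squeeze 35

```text
time: 25.85
position: [0.5718, 0.0018, 0.2509]
tool_rot: [-3.141, -0.0, 1.614]
ft_force: [0.4, -0.4, -0.4]
opening: 0.336
```

```bash
cat >> pin.py <<'E'
def st(th=.596):
    s=arm.read_state(); Rs,ts=seat(); bt=Rs@[.06,.067,-.037]+ts; t,d,K=tipw(s,th)
    print("t",s["time"],"pos",np.round(s["position"],4),"yaw",round(s["tool_rot"][2],4),"f bed",np.round(Rs.T@s["ft_force"],1),"tq",np.round(s["ft_torque"],2),"tip",np.round((t-bt)@Rs*1e3,1),"knob",np.round((K-bt)@Rs*1e3,1),"op",round(s["opening"],3))
    return s
E
python3 - <<'E'
from pin import *
st()
E
```

```text
t 25.85 pos [0.5718 0.0018 0.2509] yaw 1.6136 f bed [ 0.4 -0.5 -0.1] tq [ 0.08 -0.12  0.  ] tip [ 0.4 -5.7  0.6] knob [ -0.3 170.3   0.5] op 0.336
```

arm_command --rows '[[[0.6,-0.0017,0,0.0011,0],[0.6,-0.0033,0,0.0022,0],[0.6,-0.005,0,0.0034,0],[0.6,-0.0066,0,0.0045,0],[0.6,-0.0083,0,0.0056,0],[0.6,-0.0099,0,0.0067,0],[0.6,-0.0116,0,0.0079,0],[0.6,-0.0116,0,0.0079,0],[0.6,-0.0116,0,0.0079,0]]]' --squeeze 25

```text
time: 26.75
position: [0.5723, -0.0097, 0.2431]
tool_rot: [-3.142, -0.0, 1.614]
ft_force: [-0.4, 0.2, -1.5]
opening: 0.335
```

```bash
python3 - <<'E'
from pin import *
s=st()
c=arm.camera("top"); pickle.dump(c,open("t5.pkl","wb"))
top=[.5211,-.2173,.1689,.0394,.5906]; w=pickle.load(open("seat5.pkl","rb"))
axis_vs_bore(c,s,.594,top,rng=(.05,.145)); axis_vs_bore(c,s,.594,top,rng=(.06,.145),gate=.003)
im=c["color"][190:240,270:380,::-1]; cv2.imwrite("pics/t5.png",cv2.resize(im,None,fx=7,fy=7,interpolation=cv2.INTER_CUBIC))
E
```

```text
t 26.75 pos [ 0.5723 -0.0097  0.2431] yaw 1.6137 f bed [-0.4 -0.7 -1.4] tq [ 0.05 -0.09  0.01] tip [  0.5 -19.7   0.5] knob [ -0.3 156.3   0.4] op 0.335
98 rms 1.4 knob [  0.85 155.52   1.5 ] tip [  0.23 -20.47  -1.71] dir x/y 0.0036 z/y 0.0183
92 rms 1.16 knob [  0.48 155.52   0.3 ] tip [  0.29 -20.47  -1.12] dir x/y 0.0011 z/y 0.0081
```

View pics/t5.png

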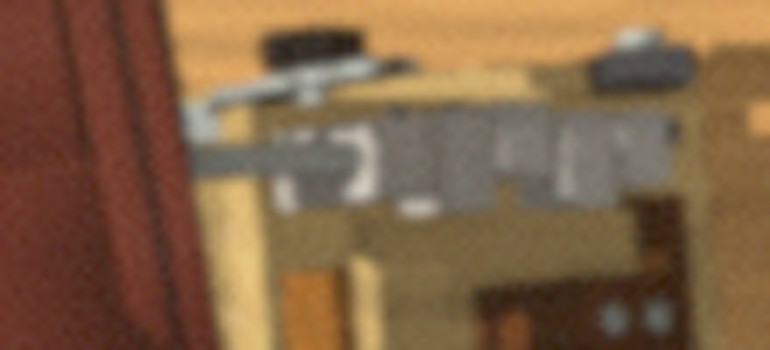

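arm_command --rows '[[[0.6,-0.0017,0,0.0011,0],[0.6,-0.0033,0,0.0022,0],[0.6,-0.005,0,0.0034,0],[0.6,-0.0066,0,0.0045,0],[0.6,-0.0083,0,0.0056,0],[0.6,-0.0099,0,0.0067,0],[0.6,-0.0116,0,0.0079,0],[0.6,-0.0132,0,0.009,0],[0.6,-0.0132,0,0.009,0]]]' --squeeze 20

```text
time: 27.7
position: [0.5728, -0.0232, 0.2338]
tool_rot: [-3.141, 0.0, 1.613]
ft_force: [0.1, -0.8, -0.9]
opening: 0.339
```

```bash
python3 - <<'E'
from pin import *
s=st()
E
```

```text
t 27.7 pos [ 0.5728 -0.0232  0.2338] yaw 1.6134 f bed [ 0.1 -1.2 -0.3] tq [ 0.13 -0.14 -0.03] tip [  0.4 -36.1   0.5] knob [ -0.3 139.9   0.4] op 0.339
```

arm_command --rows '[[[0.6,-0.0017,0,0.0011,0],[0.6,-0.0033,0,0.0022,0],[0.6,-0.005,0,0.0034,0],[0.6,-0.0066,0,0.0045,0],[0.6,-0.0083,0,0.0056,0],[0.6,-0.0099,0,0.0067,0],[0.6,-0.0116,0,0.0079,0],[0.6,-0.0116,-0.001,0.0079,-0.01],[0.6,-0.0116,-0.002,0.0079,-0.02],[0.6,-0.0116,-0.003,0.0079,-0.03],[0.6,-0.0116,-0.004,0.0079,-0.04],[0.6,-0.0116,-0.005,0.0079,-0.05],[0.6,-0.0116,-0.0058,0.0079,-0.058],[0.6,-0.0116,-0.0058,0.0079,-0.058]]]'

```text
time: 29.1
position: [0.5673, -0.0348, 0.2261]
tool_rot: [-3.141, 0.0, 1.672]
ft_force: [-0.7, -0.1, -0.6]
opening: 0.333
```

```bash
python3 - <<'E'
from pin import *
s=st()
E
```

```text
t 29.1 pos [ 0.5673 -0.0348  0.2261] yaw 1.672 f bed [-0.7 -0.4 -0.5] tq [ 0.01  0.16 -0.11] tip [  3.  -49.6   0.3] knob [ -6.2 126.2   0.4] op 0.333
```

arm_command --rows '[[[0.6,-0.0012,0,0.0008,0],[0.6,-0.0025,0,0.0017,0],[0.6,-0.0037,0,0.0025,0],[0.6,-0.005,0,0.0034,0],[0.6,-0.0062,0,0.0042,0],[0.6,-0.0074,0,0.005,0],[0.6,-0.0083,0,0.0056,0],[0.6,-0.0083,0,0.0056,0]]]'

```text
time: 29.9
position: [0.5684, -0.0432, 0.2204]
tool_rot: [-3.141, 0.0, 1.672]
ft_force: [-1.0, 1.6, -0.2]
opening: 0.338
```

```bash
python3 - <<'E'
from pin import *
s=st()
E
```

```text
t 29.9 pos [ 0.5684 -0.0432  0.2204] yaw 1.6716 f bed [-0.9  1.2 -1.1] tq [ 0.47  0.17 -0.12] tip [  3.7 -59.8   0.4] knob [ -5.4 116.    0.5] op 0.338
```

arm_command --rows '[[[0.6,-0.0008,0,0.0006,0],[0.6,-0.0017,0,0.0011,0],[0.6,-0.0025,0,0.0017,0],[0.6,-0.0033,0,0.0022,0],[0.6,-0.0033,0,0.0022,0]]]'

```text
time: 30.4
position: [0.5687, -0.0465, 0.2183]
tool_rot: [-3.141, 0.0, 1.672]
ft_force: [-0.4, 2.4, -0.0]
opening: 0.336
```

```bash
python3 - <<'E'
from pin import *
s=st()
c=arm.camera("wrist"); pickle.dump(c,open("w16.pkl","wb")); save(c,"w16")
c=arm.camera("top"); pickle.dump(c,open("t6.pkl","wb"))
im=c["color"][190:240,270:380,::-1]; cv2.imwrite("pics/t6.png",cv2.resize(im,None,fx=7,fy=7,interpolation=cv2.INTER_CUBIC))
E
```

```text
t 30.4 pos [ 0.5687 -0.0465  0.2183] yaw 1.6715 f bed [-0.3  2.  -1.4] tq [ 0.33  0.19 -0.13] tip [  3.9 -63.7   0.5] knob [ -5.2 112.    0.5] op 0.336
```

View pics/w16.png

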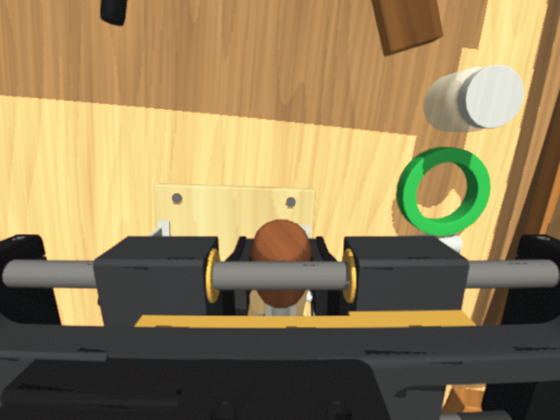

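View pics/t6.png

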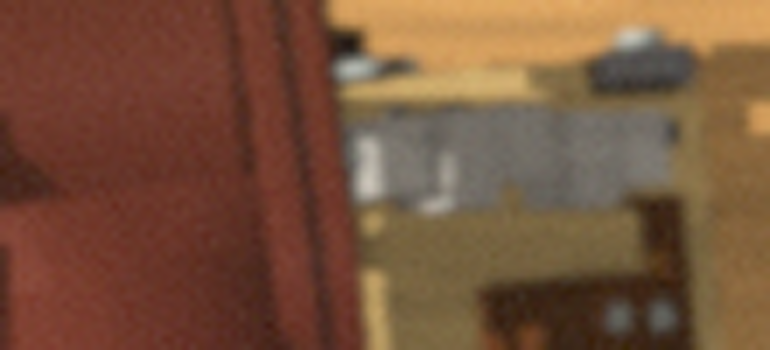

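arm_command --rows '[[[0.6,-0.0013,0,0.0009,0],[0.6,-0.0027,0,0.0018,0],[0.6,-0.004,0.0003,0.0027,0.006],[0.6,-0.0054,0.0009,0.0036,0.014],[0.6,-0.0068,0.0018,0.0045,0.026],[0.6,-0.0068,0.0018,0.0045,0.026]]]'

```text
time: 31.1
position: [0.5715, -0.0534, 0.2137]
tool_rot: [3.141, 0.0, 1.645]
ft_force: [0.9, -0.0, -1.9]
opening: 0.335
```

```bash
python3 - <<'E'
from pin import *
s=st()
E
```

```text
t 31.1 pos [ 0.5715 -0.0534  0.2137] yaw 1.6448 f bed [ 0.9 -1.1 -1.6] tq [ 0.1  -0.26  0.1 ] tip [  2.6 -72.2   0.7] knob [ -2.7 103.7   0.7] op 0.335
```

arm_command --rows '[[[0.6,-0.001,0.0005,0.0007,0.007],[0.6,-0.002,0.001,0.0014,0.015],[0.6,-0.003,0.0016,0.0021,0.023],[0.6,-0.004,0.0022,0.0027,0.031],[0.6,-0.005,0.0022,0.0034,0.031],[0.6,-0.005,0.0022,0.0034,0.031]]]'

```text
time: 31.7
position: [0.5738, -0.058, 0.2103]
tool_rot: [-3.142, 0.0, 1.615]
ft_force: [1.6, 1.0, -1.4]
opening: 0.335
```

```bash
python3 - <<'E'
from pin import *
s=st()
E
```

```text
t 31.7 pos [ 0.5738 -0.058   0.2103] yaw 1.6146 f bed [ 1.6 -0.  -1.6] tq [ 0.07 -0.57  0.18] tip [  0.3 -78.    0.6] knob [-0.5 97.9  0.5] op 0.335
```

arm_command --rows '[[[0.6,-0.0013,0,0.0009,0],[0.6,-0.0027,0,0.0018,0],[0.6,-0.004,0,0.0027,0],[0.6,-0.0053,0,0.0036,0],[0.6,-0.0066,0,0.0045,0],[0.6,-0.0079,0,0.0054,0],[0.6,-0.0092,0,0.0063,0],[0.6,-0.0092,0,0.0063,0]]]'

```text
time: 32.5
position: [0.5741, -0.0672, 0.204]
tool_rot: [-3.141, 0.0, 1.614]
ft_force: [2.0, -0.7, -0.7]
opening: 0.341
```

```bash
python3 - <<'E'
from pin import *
s=st()
E
```

```text
t 32.5 pos [ 0.5741 -0.0672  0.204 ] yaw 1.6144 f bed [ 1.9 -1.1 -0.1] tq [ 0.06 -0.51  0.16] tip [  0.2 -89.3   0.5] knob [-0.6 86.7  0.4] op 0.341
```

arm_command --rows '[[[0.6,-0.0017,0,0.0011,0],[0.6,-0.0033,0,0.0022,0],[0.6,-0.005,0,0.0034,0],[0.6,-0.0066,0,0.0045,0],[0.6,-0.0083,0,0.0056,0],[0.6,-0.0099,0,0.0067,0],[0.6,-0.0116,0,0.0079,0],[0.6,-0.0132,0,0.009,0],[0.6,-0.0149,0,0.0101,0],[0.6,-0.0165,0,0.0112,0],[0.6,-0.0165,0,0.0112,0]]]'

```text
time: 33.6
position: [0.5749, -0.0837, 0.1928]
tool_rot: [-3.141, 0.0, 1.614]
ft_force: [1.7, -0.3, -1.4]
opening: 0.336
```

```bash
python3 - <<'E'
from pin import *
s=st()
E
```

```text
t 33.6 pos [ 0.5749 -0.0837  0.1928] yaw 1.6144 f bed [ 1.6 -1.1 -1. ] tq [-0.01 -0.67  0.17] tip [   0.4 -109.3    0.6] knob [-0.5 66.7  0.5] op 0.336
```

arm_command --rows '[[[0.6,-0.0012,0,0.0008,0],[0.6,-0.0025,0,0.0017,0],[0.6,-0.0037,0,0.0025,0],[0.6,-0.005,0,0.0034,0],[0.6,-0.0062,0,0.0042,0],[0.6,-0.0074,0,0.005,0],[0.6,-0.0074,0,0.005,0]]]'

```text
time: 34.3
position: [0.5752, -0.091, 0.1878]
tool_rot: [-3.142, 0.0, 1.615]
ft_force: [0.8, -0.6, -1.5]
opening: 0.337
```

```bash
python3 - <<'E'
from pin import *
s=st()
c=arm.camera("wrist"); pickle.dump(c,open("w17.pkl","wb")); save(c,"w17")
E
```

```text
t 34.3 pos [ 0.5752 -0.091   0.1878] yaw 1.6145 f bed [ 0.8 -1.4 -0.8] tq [ 0.06 -0.64  0.22] tip [   0.5 -118.     0.5] knob [-0.4 58.   0.4] op 0.337
```

View pics/w17.png

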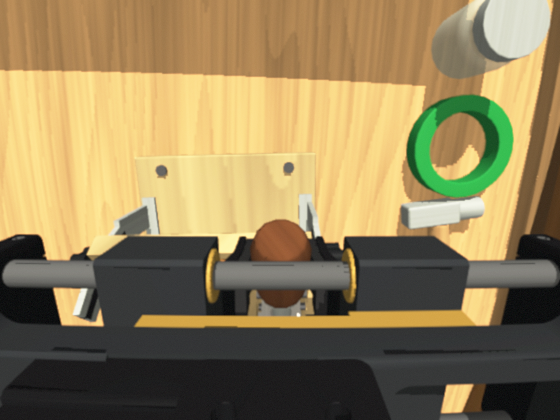

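```bash
python3 - <<'E'
from pin import *
c=pickle.load(open("w2.pkl","rb")); P,uu,vv=cloud(c)
for c in ("w2","w1","w13"):
    c=pickle.load(open(c+".pkl","rb")); P,uu,vv=cloud(c)
    m=(vv<225)&(P[:,0]>.598)&(P[:,0]<.66)&(P[:,1]>-.16)&(P[:,1]<-.06)
    print("max z",np.percentile(P[m][:,2],[95,99,100]).round(4), P[m][P[m][:,2]>.14].mean(0))
E
```

```text
max z [0.1515 0.1563 0.1589] [ 0.60846295 -0.14579379  0.14889557]
max z [0.1468 0.1552 0.1583] [ 0.6086783  -0.14455575  0.14917763]
max z [0.1524 0.1566 0.1581] [ 0.60887591 -0.14681974  0.1488561 ]
```

arm_command --rows '[[[0.6,-0.0017,0,0.0011,0],[0.6,-0.0033,0,0.0022,0],[0.6,-0.005,0,0.0034,0],[0.6,-0.0066,0,0.0045,0],[0.6,-0.0083,0,0.0056,0],[0.6,-0.0099,0,0.0067,0],[0.6,-0.0116,0,0.0079,0],[0.6,-0.0132,0,0.009,0],[0.6,-0.0149,0,0.0101,0],[0.6,-0.0165,0,0.0112,0],[0.6,-0.0165,0,0.0112,0]]]'

```text
time: 35.45
position: [0.576, -0.1076, 0.1766]
tool_rot: [3.142, 0.0, 1.614]
ft_force: [2.6, 0.2, -0.8]
opening: 0.338
```

```bash
python3 - <<'E'
from pin import *
s=st()
E
```

```text
t 35.45 pos [ 0.576  -0.1076  0.1766] yaw 1.6145 f bed [ 2.6 -0.4 -0.7] tq [ 0.06 -0.83  0.21] tip [   0.6 -138.1    0.6] knob [-0.3 37.9  0.5] op 0.338
```

arm_command --rows '[[[0.6,-0.0013,0,0.0009,0],[0.6,-0.0027,0,0.0018,0],[0.6,-0.004,0,0.0027,0],[0.6,-0.0053,0,0.0036,0],[0.6,-0.0066,0,0.0045,0],[0.6,-0.0079,0,0.0054,0],[0.6,-0.0092,0,0.0063,0],[0.6,-0.01,0,0.0068,0],[0.6,-0.0107,0,0.0073,0],[0.6,-0.0107,0,0.0073,0]]]' --squeeze 15

```text
time: 36.45
position: [0.5765, -0.1156, 0.1709]
tool_rot: [3.141, -0.002, 1.616]
ft_force: [-4.4, 8.3, 14.0]
opening: 0.338
```

```bash
python3 - <<'E'
from pin import *
s=st()
E
```

```text
t 36.45 pos [ 0.5765 -0.1156  0.1709] yaw 1.6165 f bed [-4.1 14.9  6.8] tq [1.74 0.73 0.03] tip [   1.1 -148.     0.4] knob [-0.1 28.   0.3] op 0.338
```

arm_command --rows '[[[0.6,0.002,0,-0.0014,0],[0.6,0.002,0,-0.0014,0]]]'

```text
time: 36.65
position: [0.5763, -0.1157, 0.1711]
tool_rot: [3.141, -0.0, 1.615]
ft_force: [0.1, 3.0, 4.9]
opening: 0.341
```

```bash
python3 - <<'E'
from pin import *
s=st()
c=arm.camera("wrist"); pickle.dump(c,open("w18.pkl","wb")); im=c["color"][180:330,180:380,::-1]; cv2.imwrite("pics/w18.png",cv2.resize(im,None,fx=3.5,fy=3.5,interpolation=cv2.INTER_CUBIC))
c=arm.camera("side"); pickle.dump(c,open("s4.pkl","wb")); im=c["color"][110:220,240:390,::-1]; cv2.imwrite("pics/s4.png",cv2.resize(im,None,fx=5,fy=5,interpolation=cv2.INTER_CUBIC))
E
```

```text
t 36.65 pos [ 0.5763 -0.1157  0.1711] yaw 1.615 f bed [0.3 5.2 2.4] tq [ 0.65 -0.35  0.15] tip [   0.7 -147.9    0.6] knob [-0.2 28.1  0.5] op 0.341
```

View pics/w18.png

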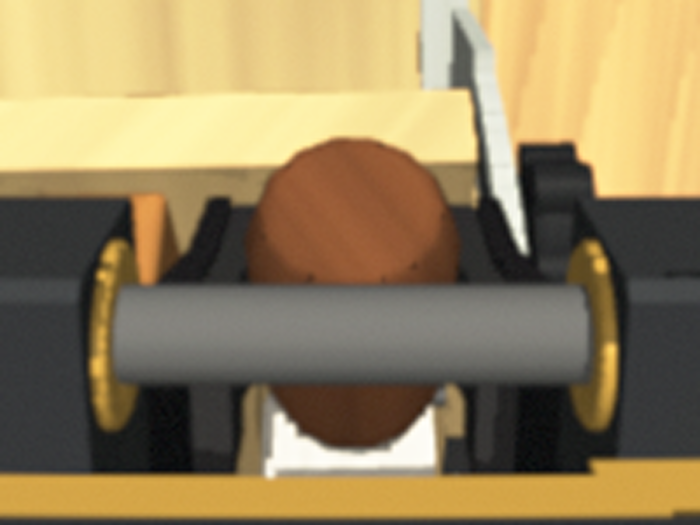

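View pics/s4.png

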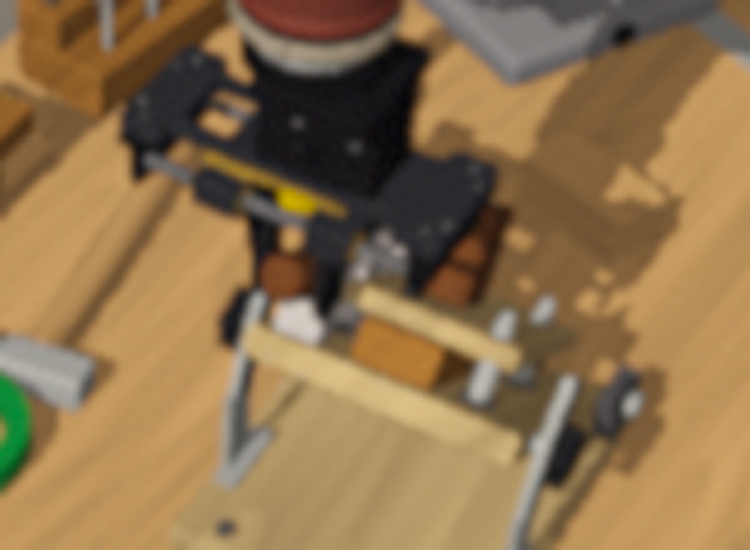

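arm_command --rows '[[[0.6,0.001,0,-0.0006,0],[0,0.001,0,-0.0006,0],[0,0.001,0,-0.0006,0],[0,0.001,0,-0.0006,0],[0,0.001,0,-0.0006,0],[0,0.001,0,-0.01,0],[0,0.001,0,-0.03,0],[0,0.001,0,-0.06,0],[0,-0.02,0,-0.1,0],[0,-0.06,-0.01,-0.13,0],[0,-0.1,-0.02,-0.13,0],[0,-0.14,-0.03,-0.13,0],[0,-0.15,-0.03,-0.13,0],[0,-0.15,-0.03,-0.13,0]]]'

```text
time: 38.15
position: [0.5523, -0.2693, 0.301]
tool_rot: [-3.141, 0.0, 1.611]
ft_force: [-0.2, 0.8, -0.3]
opening: 0.497
```

```bash
python3 - <<'E'
from pin import *
s=arm.read_state(); print(s["time"],s["position"],s["ft_force"])
c=arm.camera("wrist"); pickle.dump(c,open("w19.pkl","wb"))
Rs,ts=seat(); bt=Rs@[.06,.067,-.037]+ts; x0=np.r_[Rs@[0,0,-.05]+ts,.037,.596,0]
x=plate_fit([c],x0[:5],bench=False,vmax=232); rep(rotP(x),x[:3],"plate")
pts=np.array([Rs@[.06,.067+a,-.037]+ts for a in (0,.026,.0505,-.15)]); print("collar,knobmid,knobend,tip px",w2px(c,pts).round(1).tolist())
for t in ["pin_knob","pin_collar","pin_tip"]:
    for m in arm.mark_of(c,t)[:2]:
        w=px2w(c,*m["xy"]); print(t,np.round(m["xy"],1),round(m["score"],2),"bore frame mm",np.round((w-bt)@Rs*1e3,1))
P,uu,vv=cloud(c); q=(P-bt)@Rs*1e3
m=(vv<240)&(abs(q[:,0])<16)&(q[:,1]>-2)&(q[:,1]<80)&(abs(q[:,2])<20); print("knob pts",m.sum(),"y range",np.percentile(q[m][:,1],[1,50,99]).round(1))
k=m&(q[:,1]>5); print("x",np.percentile(q[k][:,0],[2,98]),"z max",np.percentile(q[k][:,2],99))
im=c["color"][:240,140:420,::-1]; cv2.imwrite("pics/w19.png",cv2.resize(im,None,fx=2.5,fy=2.5,interpolation=cv2.INTER_CUBIC))
E
```

```text
38.15 [ 0.55230728 -0.2692927   0.30096187] [-0.21383589  0.804039   -0.26556264]
14839 cost/n 4.817 med 0.82 orig [ 0.5204 -0.1918  0.124 ] ang [0.048  0.6064] grip [ 0.5218 -0.2202  0.1651]
plate grip in seat mm [ 1.28 -3.68  0.3 ] rot dev [0.0098 0.0058 0.0084]
collar,knobmid,knobend,tip px [[315.6, 59.5], [318.2, 27.6], [321.0, -6.9], [305.2, 182.5]]
pin_knob [315.8  28.4] 0.78 bore frame mm [-3.4 29.7 13.9]
pin_knob [318.8  28. ] 0.21 bore frame mm [-0.9 29.8 13. ]
pin_collar [315.1  61.3] 0.84 bore frame mm [-1.6  3.4 12. ]
pin_tip [309.2 180.5] 0.97 bore frame mm [   3.1 -134.8   12.4]
knob pts 2363 y range [-1.3 26.2 48. ]
x [-15.08939315  12.23613192] z max 14.533214930824471
```

View pics/w19.png

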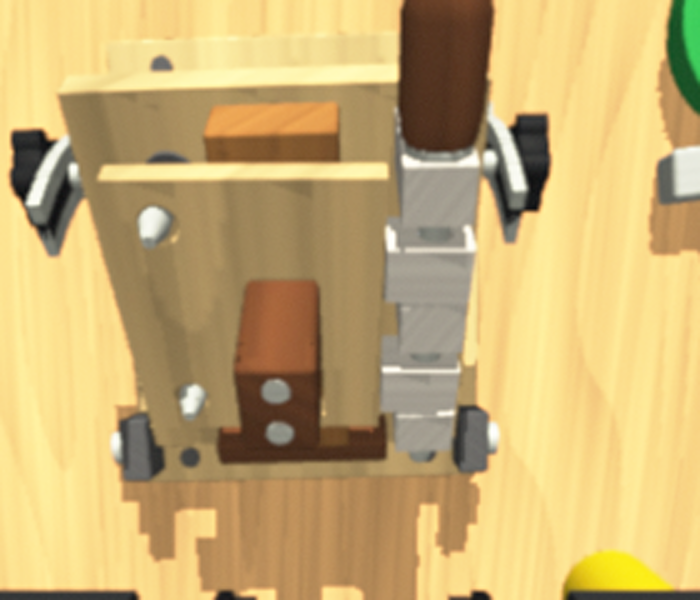

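```bash
cat > fin.py <<'E'
from pin import *
def jigfit(c,xs,use):
    # top & bottom knuckles + bed left strip, yaw/tilt fixed, fit translation
    x0=np.array(xs[:5],float); h=np.array([4e-4]*3+[2e-3]*2)
    B=np.array([[-84,-110,-88,84,77,-78],[47,45,-78,73,67,-24],[47,-67,-78,73,-45,-24]])*1e-3
    for it in range(2):
        Rr=(R.from_euler("z",x0[3])*R.from_euler("x",x0[4])).as_matrix(); t=x0[:3]
        P,uu,vv=cloud(c); q=(P-t)@Rr*1e3
        X,Y,Z=q.T
        m=(vv<232)&((( X>42)&(X<80)&(Y>47)&(Y<64)&(Z>-85)&(Z<-20))|((X>44)&(X<80)&(Y<-47)&(Y>-70)&(Z>-85)&(Z<-20))|((abs(Z+78)<8)&(Y>62)&(Y<80)&(X<-30)&(X>-80))|((abs(Z+78)<8)&(X>-82)&(X<-68)&(Y>-60)&(Y<70)))
        o,d,z=np.array(c["xyz"]),rays(c,uu[m],vv[m]),c["z_map"][vv[m],uu[m]]
        def res(x):
            Rr=(R.from_euler("z",x[3])*R.from_euler("x",x[4])).as_matrix()
            return np.clip(cast((o-x[:3])@Rr,d@Rr,B)-z,-.02,.02)*1e3
        jac=lambda x:np.stack([(res(x+h*e)-res(x-h*e))/(2*h[i]) for i,e in enumerate(np.eye(5))],1)
        s=least_squares(res,x0,jac=jac,loss="soft_l1",f_scale=1.5,x_scale=h); x0=s.x
    print("jig",m.sum(),"cost/n",round(s.cost/m.sum(),2),np.round(x0,4)); return x0
def platefit2(c,xs):
    # plate with only plate-panel and grip pixels
    Rs=(R.from_euler("z",xs[3])*R.from_euler("x",xs[4])).as_matrix(); t0=np.array(xs[:3])
    x0=np.r_[t0+Rs@[0,0,-.05],xs[3],xs[4]]; h=np.array([4e-4]*3+[2e-3]*2)
    for it in range(3):
        Rr=rotP(x0); P,uu,vv=cloud(c); X,Y,Z=((P-x0[:3])@Rr*1e3).T
        m=(vv<232)&(((X>-62)&(X<38)&(Y>-25)&(Y<66)&(Z>-6)&(Z<17)&~((abs(X+46)<14)&(Y<50)&(Y>10)))|((abs(X)<19)&(abs(Y)<24)&(Z>17)&(Z<78)))
        o,d,z=np.array(c["xyz"]),rays(c,uu[m],vv[m]),c["z_map"][vv[m],uu[m]]
        blank=np.array([[-25,-90,-30,25,68.5,0]])*1e-3
        def res(x):
            Rr=rotP(x); zz=cast((o-x[:3])@Rr,d@Rr,PB[:2]); zb=cast((o-(t0+Rs@[0,0,-.05]))@Rs,d@Rs,blank)
            return np.clip(np.minimum(zz,zb)-z,-.02,.02)*1e3
        jac=lambda x:np.stack([(res(x+h*e)-res(x-h*e))/(2*h[i]) for i,e in enumerate(np.eye(5))],1)
        s=least_squares(res,x0,jac=jac,loss="soft_l1",f_scale=1.5,x_scale=h); x0=s.x
    g=rotP(x0)@[0,0,.05]+x0[:3]
    print("plate",m.sum(),"cost/n",round(s.cost/m.sum(),2),"grip in seat",np.round((g-t0)@Rs*1e3,2),"rot",np.round(R.from_matrix(Rs.T@rotP(x0)).as_rotvec(),4)); return x0
E
python3 - <<'E'
from fin import *
w=pickle.load(open("seat5.pkl","rb"))
c=arm.camera("wrist"); pickle.dump(c,open("w20.pkl","wb"))
for n in ("w13","w19","w20"):
    c=pickle.load(open(n+".pkl","rb")); print(n,c["xyz"]); j=jigfit(c,w,0); platefit2(c,j); platefit2(c,w)
E
```

```text
w13 [ 0.52032202 -0.20272627  0.45308095]
jig 3060 cost/n 0.42 [ 0.5219 -0.2187  0.166   0.0611  0.6023]
plate 9162 cost/n 0.39 grip in seat [ 0.05  0.14 -0.02] rot [ 0.001  -0.0007 -0.0011]
plate 9158 cost/n 0.43 grip in seat [ 0.78 -1.74  0.3 ] rot [0.0045 0.0084 0.0123]
w19 [ 0.54935551 -0.20096215  0.46279206]
jig 2497 cost/n 0.32 [ 0.5218 -0.2186  0.1662  0.0628  0.6011]
plate 8514 cost/n 0.46 grip in seat [-0.02 -2.01 -0.11] rot [ 0.0061 -0.0078 -0.0112]
plate 8509 cost/n 0.48 grip in seat [ 1.38 -3.65  0.21] rot [0.0098 0.0062 0.009 ]
w20 [ 0.5501132  -0.19660758  0.4630736 ]
jig 2454 cost/n 0.34 [ 0.5217 -0.2188  0.1662  0.0621  0.6023]
plate 8393 cost/n 0.47 grip in seat [-0.03 -1.75 -0.04] rot [-0.0005 -0.0092 -0.0134]
plate 8398 cost/n 0.49 grip in seat [ 1.32 -3.69  0.16] rot [0.0108 0.0071 0.0103]
```

arm_command --rows '[[[0,0.04,0,-0.02,0],[0,0.08,0,-0.03,0],[0,0.09,0,-0.03,0],[0,0.09,0,-0.03,0],[0,0.09,0,-0.03,0],[0,0.09,0,-0.03,0]]]'

```text
time: 39.0
position: [0.5486, -0.1787, 0.3302]
tool_rot: [-3.14, -0.0, 1.613]
ft_force: [-0.1, -0.1, -0.3]
opening: 0.493
```

```bash
python3 - <<'E'
from fin import *
w=pickle.load(open("seat5.pkl","rb"))
c=arm.camera("wrist"); pickle.dump(c,open("w21.pkl","wb")); print(arm.read_state()["time"])
j=jigfit(c,[.5218,-.2187,.1661,.062,.602],0); platefit2(c,j)
for x in ([.5218,-.2187,.1661,.062,.602],j):
    Rs=(R.from_euler("z",x[3])*R.from_euler("x",x[4])).as_matrix(); bt=Rs@[.06,.067,-.037]+np.array(x[:3])
    P,uu,vv=cloud(c); q=(P-bt)@Rs*1e3
    m=(vv<235)&(abs(q[:,0])<18)&(q[:,1]>4)&(q[:,1]<80)&(q[:,2]>2)&(q[:,2]<20)
    Q=q[m]; print("knob y",np.percentile(Q[:,1],[.5,99.5]).round(1))
    Q=Q[(Q[:,1]>8)&(Q[:,1]<45)]
    f=lambda p:np.hypot(Q[:,0]-p[0]-p[1]*(Q[:,1]-26),Q[:,2]-p[2]-p[3]*(Q[:,1]-26))-p[4]
    z=least_squares(f,[0,0,0,0,15],loss="soft_l1"); print("knob axis off x,z",z.x[[0,2]].round(2),"slopes",z.x[[1,3]].round(3),"r",z.x[4].round(2))
    print("bt px",w2px(c,[bt]))
im=c["color"][:240,180:400,::-1]; cv2.imwrite("pics/w21.png",cv2.resize(im,None,fx=2.5,fy=2.5,interpolation=cv2.INTER_CUBIC))
for t in ["pin_knob","pin_collar"]:
    print(t,[(np.round(m["xy"],1),round(m["score"],2)) for m in arm.mark_of(c,t)[:1]])
E
```

```text
39.05
jig 1349 cost/n 0.29 [ 0.5216 -0.2184  0.1661  0.0627  0.6036]
plate 4974 cost/n 0.44 grip in seat [ 0.18 -2.02  0.33] rot [-0.003  -0.01   -0.0145]
knob y [ 5.2 52.9]
knob axis off x,z [ 0.05 -1.37] slopes [ 0.001 -0.006] r 14.67
bt px [[309.9244693  159.96237583]]
knob y [ 5.  52.6]
knob axis off x,z [ 0.35 -1.3 ] slopes [ 0.001 -0.009] r 14.67
bt px [[309.67247329 159.67137194]]
pin_knob [(array([312. , 136.9]), 0.58)]
pin_collar [(array([309.9, 160.5]), 0.85)]
```

View pics/w21.png

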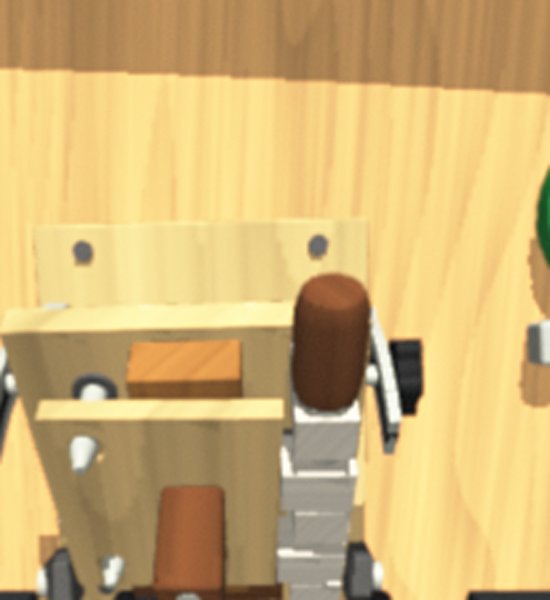

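```bash
python3 - <<'E'
from fin import *
x=[.5217,-.2187,.1662,.0624,.602]
Rs=(R.from_euler("z",x[3])*R.from_euler("x",x[4])).as_matrix(); bt=Rs@[.06,.067,-.037]+np.array(x[:3])
for n in ("w19","w20"):
    c=pickle.load(open(n+".pkl","rb")); P,uu,vv=cloud(c); q=(P-bt)@Rs*1e3
    m=(vv<235)&(abs(q[:,0])<8)&(q[:,1]<-134.5)&(q[:,1]>-165)&(abs(q[:,2])<10); print(n,m.sum(),"tip y",np.percentile(q[m][:,1],[1,5,50]).round(1) if m.sum() else None)
c=pickle.load(open("w21.pkl","rb")); P,uu,vv=cloud(c); q=(P-bt)@Rs*1e3
# knob end / collar edge profile along top ridge
m=(vv<235)&(abs(q[:,0])<4)&(q[:,1]>-25)&(q[:,1]<60)&(q[:,2]>0)&(q[:,2]<25)
for a in np.arange(-6,58,2):
    k=m&(q[:,1]>=a)&(q[:,1]<a+2); print(a,k.sum(),np.median(q[k][:,2]).round(1) if k.any() else None,end=" | ")
E
```

```text
w19 29 tip y [-149.1 -148.9 -146.2]
w20 30 tip y [-149.7 -149.5 -145.7]
-6 11 12.8 | -4 10 12.9 | -2 19 12.5 | 0 16 11.0 | 2 9 10.9 | 4 8 12.1 | 6 12 12.5 | 8 11 12.6 | 10 12 13.3 | 12 12 13.2 | 14 12 13.0 | 16 14 13.5 | 18 13 13.1 | 20 15 13.1 | 22 14 13.3 | 24 14 13.1 | 26 13 13.2 | 28 12 13.2 | 30 16 13.0 | 32 13 13.1 | 34 19 13.0 | 36 16 13.0 | 38 15 12.8 | 40 13 12.8 | 42 21 13.2 | 44 18 12.5 | 46 23 11.5 | 48 18 11.1 | 50 33 9.8 | 52 47 5.2 | 54 0 None | 56 0 None |
```

```bash
python3 - <<'E'
from rig import arm
print(arm.read_state()["time"],arm.sign_off())
E
```

```text
the job is handed in; nothing more can be done
39.15 None
```

The clamp plate is back on the jig and the hinge pin is through all five knuckles with its collar home. I handed the job in at 39.2 s, with the gripper open and clear; no verdict was reported.

**What I did**
- **Plate:** The tool can't tilt, so I gripped the plate and pushed its lower edge against the jig's base board until it leaned at about the bed's angle. I then lowered it square to the bed over both posts.
- **Pin:** I let it tip in the grip until its tip rested on the bench, which set its slope. I threaded it through the first two knuckles, leaned it about 0.05 rad towards +x to enter the floating middle one, then straightened it and pushed it home. The wrist force stayed at a few newtons until the collar met the top knuckle, where it peaked at about 17 N.

**Last checks**

| Item | Measured | Limit |
|---|---|---|
| Plate grip from seat | about 2 mm, all of it down the slope | 6 mm |
| Plate raised | 0 to 0.3 mm | 3.5 mm |
| Plate alignment | within about 0.015 rad | 0.05 rad |
| Pin tip beyond the bottom knuckle | 15 to 16 mm (16 mm when home) | – |
| Pin knob from the bore's direction | about 0.01 rad | 0.05 rad |

**What disagreed**
- **Jig turn:** My first fit of the jig gave it a turn of 0.037 rad, and a later, cleaner one gave 0.062 rad. The figures above use the later fit; by the first, the plate grip would be 3.9 mm off the seat, still within the limit.
- **Collar gap:** The outer end of the knob suggested a gap of about 2 mm at the collar, while the tip and the collar's outline suggested under 1 mm. Either is inside the 5 mm limit.
- **Other things on the bench:** I did not measure their positions at the end. None of the moves went near them on purpose, and no contact showed in the pictures or the wrist force.

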